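Tighten the lane stop's clamp bolt at a packing station

TASK

The clamp bolt of the stop on the roller lane has worked loose. First clear all the white cartons off the lane into the blue tote; then take the hex key from its block, turn it over so that its short arm goes down to the bottom of the bolt's socket and its long arm is the lever, and tighten the bolt clockwise until it is fully home with the key still seated. Finally put the key flat down inside the grey tool tray, and leave the tape roll beside the lane where it is.

Things in the scene. Friction and masses are not known exactly. Their poses are not given: they have to be found in the camera images.
- carton1_c (a point): white carton 66 x 56 x 112 mm (its own x, y, z), about 0.15 kg, at first standing upright on the lane; this point is its centre. Absent in some starts.
- carton2_c (a point): white carton 66 x 56 x 112 mm (its own x, y, z), about 0.15 kg, at first standing upright on the lane; this point is its centre. Absent in some starts.
- carton3_c (a point): white carton 66 x 56 x 112 mm (its own x, y, z), about 0.15 kg, at first standing upright on the lane; this point is its centre. Absent in some starts.
- carton4_c (a point): white carton 66 x 56 x 112 mm (its own x, y, z), about 0.15 kg, at first standing upright on the lane; this point is its centre. Absent in some starts.
- lane_deck (a point): roller lane, a short fixed roller section on the table: 260 mm (its x, across, pointing away from the robot) x 320 mm (its y), side rails 55 mm high; this point is the middle of the roller tops, 45 mm above the table. At its -y end a steel stop bar crosses it, top 83 mm above the table.
- bolt_mouth (a point): upright socket-head clamp bolt on the grey bracket at the robot's side of the lane: head 42 mm wide, 38 mm tall, hexagon socket 32 mm deep. This point: centre of the socket's mouth, 98 mm above the table, z up; its x axis turns with the bolt and points to a corner of the hexagon: the key fits with its long arm along x or any 60 degrees from it (some 10 degrees, 1 mm to spare). Height fixed.
- bolt (a joint): angle the bolt has been tightened, rad: grows clockwise seen from above, 1.4 = fully home (hard stop). Stiff: needs 1.5 N m throughout, about 10 N at the end of the key's long arm, and it stays where it is left.
- key_grip (a point): hex key of dark steel, 19 mm across flats, 0.4 kg; long arm 170 mm, short arm 80 mm from the elbow's centre. At first it stands in the key block, long arm down, short arm level on top. This point: on the long arm's axis, 45 mm from the elbow. Axes of all key points: x along the short arm, elbow to tip; z along the long arm, end to elbow; y square to both (pinch the flats along y).
- key_elbow (a point): the elbow of the key, where the centre lines of the two arms meet (axes as for key_grip)
- key_tip (a point): the tip of the key's short arm, which goes into the bolt: it stands 80 mm from the elbow, is rounded, and at the bottom of the socket lies 32 mm below the mouth (axes as for key_grip). Let go there, the key stays in the socket, its long arm drooping by a few degrees.
- key_end (a point): the free end of the key's long arm, 170 mm from the elbow (axes as for key_grip)
- key_block: wooden block 70 x 70 x 65 mm, fixed, with a hole 55 mm deep in its top that holds the key's long arm with about 1.5 mm to spare all round; origin under its centre
- tote_in (a point): blue plastic tote, fixed, open on top: outside 240 mm (its x) x 270 mm (its y) x 100 mm high, walls 5 mm; this point is the centre of its inner floor, 5 mm above the table
- tray: grey tool tray, fixed, open: outside 210 mm (its x) x 270 mm (its y) x 30 mm high, walls and floor 5 mm; origin under its centre. Tote and tray stand one on each side of the lane; which on which side varies.
- tape_roll: bystander, roll of brown tape lying flat, 100 mm wide, 48 mm high, to be left where it is; origin under its centre

How it is judged:
On the way, in this order (a step that is already met when the one before it is completed fails the run):
1. every carton is in the tote (x of carton1_c in the frame of tote_in between -0.115 and 0.115 m and y of carton1_c in the frame of tote_in between -0.13 and 0.13 m and z of carton1_c in the frame of tote_in between -0.005 and 0.09 m and x of carton2_c in the frame of tote_in between -0.115 and 0.115 m and y of carton2_c in the frame of tote_in between -0.13 and 0.13 m and z of carton2_c in the frame of tote_in between -0.005 and 0.09 m and x of carton3_c in the frame of tote_in between -0.115 and 0.115 m and y of carton3_c in the frame of tote_in between -0.13 and 0.13 m and z of carton3_c in the frame of tote_in between -0.005 and 0.09 m and x of carton4_c in the frame of tote_in between -0.115 and 0.115 m and y of carton4_c in the frame of tote_in between -0.13 and 0.13 m and z of carton4_c in the frame of tote_in between -0.005 and 0.09 m), for 0.2 s.
2. the short arm of the key is down in the bolt's socket, more than 22 mm deep, pointing down (distance between key_tip and bolt_mouth above 0.022 m and horizontal distance between key_tip and bolt_mouth below 0.006 m and z of key_tip in the frame of bolt_mouth below -0.022 m and angle between key_tip's own x axis and vertical above 2.8 rad), for 0.2 s.
3. the bolt is tightened home (over 1.3 rad) with the key still in it (all of step 2 and value of joint bolt above 1.3 rad), for 0.1 s.
At the end, for the whole second after the job is handed in: Every carton has its centre inside the tote, less than 90 mm above its floor, and at rest; the bolt is at more than 1.28 rad of 1.4; the key's tip, elbow and end are all inside the outline of the tray and less than 45 mm above the table, at rest (all of step 1 and linear speed of each of carton1, carton2, carton3, carton4 below 0.05 m/s and x of key_tip in the frame of tray between -0.105 and 0.105 m and y of key_tip in the frame of tray between -0.135 and 0.135 m and z of key_tip in the frame of tray between -0.005 and 0.045 m and x of key_elbow in the frame of tray between -0.105 and 0.105 m and y of key_elbow in the frame of tray between -0.135 and 0.135 m and z of key_elbow in the frame of tray between -0.005 and 0.045 m and x of key_end in the frame of tray between -0.105 and 0.105 m and y of key_end in the frame of tray between -0.135 and 0.135 m and z of key_end in the frame of tray between -0.005 and 0.045 m and value of joint bolt above 1.28 rad and linear speed of key below 0.03 m/s); the robot touches nothing.
It fails at once if the tape roll was moved by more than 40 mm (distance of tape_roll from where it was at the start of the episode above 0.04 m).
Of carton1, carton2, carton3, carton4 only 2 to 4 are there at a start; the rules pass over those that are not, and their reading is None.
At some moment in a run one of carton1, carton2, carton3, carton4 may be knocked a few centimetres aside while the robot is not near it.
It also fails if it takes over 210 s, if anything falls off the work surface, if the arm or the gripper's body presses on something with over 40 N, if the wrist force passes 120 N, or if a joint passes its speed limit or range.

ROBOT

A 7-joint arm with a two-finger parallel gripper is mounted at the origin on the work surface. World frame = base frame: x ahead of the robot, y to its left, z up, the work surface at z = 0. Lengths are in m, angles in rad, forces in N, time in s.
With the tool pointing down it reaches from about 0.425 to 0.875 m from the base axis. Payload 4.7 kg.
Tool frame: the origin (TCP) lies between the finger pads; the fingertips stand 19 mm ahead of it and the grasp point (between the pads) is the TCP; x points along the fingers, y is the direction in which the jaws open and shut, and the axes are right-handed (so a half turn about x gives the same grasp; the last joint's range is limited). The gripper opens to 87 mm and grips with 3 to 60 N. Pads are 19 mm wide; open, the fingers measure 117 mm over their backs; the gripper's body (75 mm by 190 mm) begins 51 mm behind the grasp point.
Start: joints at [-1.213, 0.321, -0.07, 1.45, 0.023, 1.371, -0.057], TCP at [0.219, 0.612, 0.242] pointing down, gripper open.
Joint ranges: [-2.86, 2.86], [-0.3, 2.09], [-1.38, 1.24], [0.06, 2.45], [-1.56, 4.7], [0.09, 2.05], [-2.69, 2.69]. Speed limits (rad/s): [2.57, 2.57, 3.14, 3.14, 3.14, 3.14, 3.14].

INTERFACE

Orientations are given as a unit quaternion [w, x, y, z].
In Python, from rig import robot gives the robot as it stands.
- The arm moves only by the tool arm_command, never from a script. Its argument "moves" is a list of rows, each an object with "travel": the shift along the tool's x, y, z in m, a list of three; "rotation": the turn, a rotation vector about the tool's x, y, z in rad, a list of three; "hand": the finger opening in m, from 0 to 0.087. A call has 1 to 10 rows; each row shifts and turns the commanded pose from where the row before left it, along the tool's axes as they then stand; what a row does not reach is not made up. A row lasts 1/8 s, in which the tool goes at most 62.5 mm and 10.7 degrees, less where a joint would pass 70% of its speed; a pose out of reach is approached as far as the arm can. A call with a gripper value outside its range is refused whole. The fingers move at their own pace and stop on an object; "newtons" is the grip in N (left out, the last holds). Time passes only in rows, so rows that do not move let the fingers close. It gives the time, the measured TCP pose, the force and the opening at its end, in the units of the state.
- robot.read_state(): the state, without advancing time (a new reading comes with each control period).
- robot.snapshot(name): name is "side" or "top" or "wrist"; returns a dict with "image" (400x640x3 uint8, red, green, blue), "depth" (400x640 float32, m along the optical axis (not along the pixel's ray), 0 where there is no reading), "K" (3x3 intrinsics, pixels), "rvec" (rotation vector, rad) and "tvec" (3), from world to camera coordinates, as OpenCV has them. Camera axes: x right, y down, z forward; pixel columns grow to the right and rows downward; lengths in m; the calibration is good to about 2 mm. A picture is of the moment at which its call begins.
- robot.close_job(): hands the job in, once; it reports no verdict.
The state is a dict: "time": time; "joints": joint angles; "dq": joint speeds; "effort": joint torques, N m; "tcp_pos": TCP position; "orientation": TCP orientation; "ft_force": force on the tool from outside, world axes, zero at the start; "moment": the same for the moment, N m; "width": finger opening in m.
Only numpy, scipy, OpenCV 4.12 (cv2) and the standard library are available. Lean on these libraries where they do the work, as an engineer would, in place of code of your own. Each camera call takes 0.05 s, during which the arm holds its last target. There are 200 camera calls.

## Working session

There is one attempt and no reset: what is moved stays moved. The work goes in short steps, Python scripts to look and compute and a tool call to move; the robot and the scene stay as the last step left them, time stands still between calls to the robot, and variables do not carry over. Pictures are saved under pics/ and viewed, about 12 in all and at most 16, crops included, and the job is handed in when it is done.

Besides the shell and the picture viewer there is one more tool, called as name(argument=value, ...), one argument or row to a line, values as JSON. arm_command: Moves the arm, as the interface text tells. Its arguments: {"type":"object","properties":{"moves":{"type":"array","items":{"type":"object","properties":{"travel":{"type":"array","items":{"type":"number"}},"rotation":{"type":"array","items":{"type":"number"}},"hand":{"type":"number"}}}},"newtons":{"type":"number"}},"required":["moves"]}

```bash
ls; mkdir -p pics
cat > h.py <<'E'
import numpy as np, cv2
from rig import robot
from scipy.spatial.transform import Rotation as R
def cam(n):
    s=robot.snapshot(n); s['R']=cv2.Rodrigues(np.array(s['rvec'],float))[0]; s['t']=np.array(s['tvec'],float).ravel(); return s
def cloud(s):
    h,w=s['depth'].shape; u,v=np.meshgrid(np.arange(w),np.arange(h)); z=s['depth'].astype(float)
    K=s['K']; P=np.stack([(u-K[0][2])/K[0][0]*z,(v-K[1][2])/K[1][1]*z,z],-1)
    return (P-s['t'])@s['R']   # world
def plane(s,u,v,h):
    K=np.array(s['K']); d=s['R'].T@np.linalg.inv(K)@np.array([u,v,1.]); c=-s['R'].T@s['t']
    return c+d*(h-c[2])/d[2]
def save(s,n): cv2.imwrite('pics/'+n,s['image'][:,:,::-1])
def st():
    q=robot.read_state(); o=q['orientation']; return q,R.from_quat([o[1],o[2],o[3],o[0]])
E
python3 - <<'E'
from h import *
for n in('top','side'):
    s=cam(n); save(s,n+'0.png'); np.savez('pics/'+n+'0.npz',**s); print(n,-s['R'].T@s['t'],s['R'][2])
q,r=st(); print(q['time'],q['tcp_pos'],r.as_matrix().round(3),q['width'])
E
```

```text
pics
top [3.98164877e-01 6.41697452e-04 1.22304921e+00] [ 0.16755648 -0.01621154 -0.98572918]
side [ 0.31434831 -0.60127446  0.7946158 ] [ 0.2571967   0.63590313 -0.72765175]
0.1 [0.21896008 0.61151102 0.24057188] [[-0.     0.337  0.942]
 [-0.002  0.942 -0.337]
 [-1.    -0.002  0.   ]] 0.08700014847705259
```

View pics/top0.png

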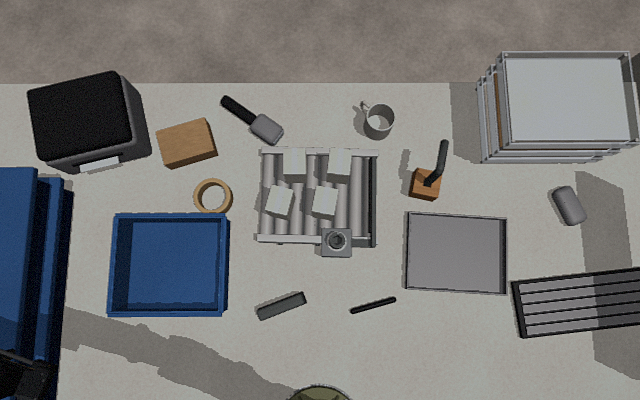

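View pics/side0.png

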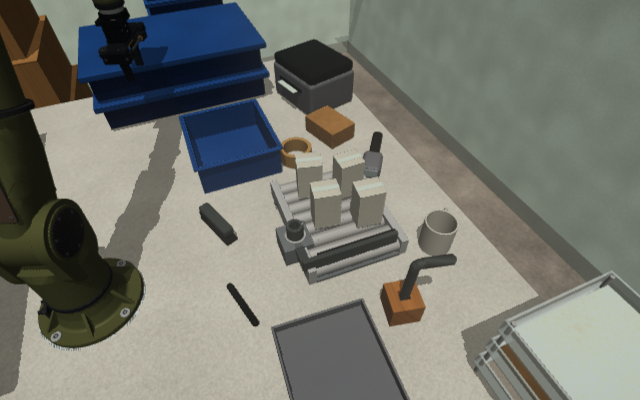

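The top view has +x up and +y left. The four cartons are on the lane at about (280,200), (325,200), (290,160) and (340,160). The tote is at (168,265), the tape roll at (213,195), the bolt at (336,240), the key in its block at (430,175) and the tray at (456,252). Next I'll measure these positions.

```bash
cat >> h.py <<'E'
def rect(P):
    c,(a,b),th=cv2.minAreaRect(P[:,:2].astype(np.float32)*1000)
    if a<b: a,b,th=b,a,th+90
    th=(th+90)%180-90
    return np.round(c,0),round(a),round(b),'long axis deg',round(th,1)
def blobs(m,mn=60):
    n,l,s,c=cv2.connectedComponentsWithStats(m.astype(np.uint8)); return [(l==i) for i in range(1,n) if s[i,4]>=mn]
E
python3 - <<'E'
from h import *
L=lambda n:dict(np.load('pics/'+n+'0.npz'))
for n in('top','side'):
    s=L(n);W=cloud(s);hsv=cv2.cvtColor(s['image'],cv2.COLOR_RGB2HSV);x,y,z=W[...,0],W[...,1],W[...,2]
    print(n)
    reg=(x>.3)&(x<.85)&(abs(y)<.6)
    lane=(abs(y)<.2)&(x>.4)&(x<.8)
    for b in blobs(lane&(z>.145)&(z<.175)): print('carton',rect(W[b]),W[b][:,2].mean().round(3),b.sum())
    m=(hsv[...,0]>100)&(hsv[...,0]<125)&(hsv[...,1]>120)&reg&(y>.1)&(y<.5)
    for b in blobs(m&(z>.09)&(z<.11)): print('tote rim',rect(W[b]),W[b][:,2].mean())
    for b in blobs(reg&(y<-.1)&(z>.02)&(z<.036)&(hsv[...,1]<60),30): print('tray rim',rect(W[b]))
    m=(hsv[...,0]>8)&(hsv[...,0]<22)&(hsv[...,1]>90)&reg
    for b in blobs(m,30): print('brown',rect(W[b]),np.percentile(W[b][:,2],[5,50,95]).round(3))
    m=reg&(y<-.1)&(y>-.45)&(z>.07)
    for b in blobs(m,30): print('key',rect(W[b]),np.percentile(W[b][:,2],[5,50,95]).round(3),W[b][W[b][:,2]>.16].mean(0).round(3))
    for b in blobs(lane&(z>.088)&(z<.105)&(x<.56),20): print('bolt top',rect(W[b]),b.sum())
    for b in blobs(lane&(z>.075)&(z<.088),30): print('stop',rect(W[b]),b.sum())
    for b in blobs(lane&(z>.049)&(z<.06),30): print('rails',rect(W[b]),b.sum())
E
```

```text
top
carton (array([677., -56.]), 68, 56, 'long axis deg', -7.1) 0.157 602
carton (array([678.,  56.]), 66, 55, 'long axis deg', 0.1) 0.157 619
carton (array([581.,  94.]), 67, 56, 'long axis deg', -14.7) 0.157 638
carton (array([580., -18.]), 68, 56, 'long axis deg', -10.9) 0.157 621
tote rim (array([430., 366.]), 267, 257, 'long axis deg', 89.6) 0.0999521841110366
tray rim (array([ 790., -167.]), 73, 25, 'long axis deg', 79.1)
tray rim (array([ 577., -128.]), 61, 5, 'long axis deg', -1.5)
tray rim (array([ 454., -377.]), 273, 210, 'long axis deg', 85.7)
tray rim (array([ 350., -565.]), 70, 58, 'long axis deg', 89.4)
tray rim (array([ 307., -568.]), 66, 18, 'long axis deg', -84.3)
brown (array([ 592., -271.]), 660, 97, 'long axis deg', -46.1) [0.118 0.122 0.172]
brown (array([584., 231.]), 570, 159, 'long axis deg', 35.6) [0.022 0.06  0.064]
brown (array([ 518., -179.]), 422, 92, 'long axis deg', -43.9) [0.021 0.064 0.07 ]
brown (array([537., 152.]), 399, 98, 'long axis deg', 61.2) [0.011 0.047 0.052]
key (array([ 813., -173.]), 80, 73, 'long axis deg', -89.3) [0.072 0.087 0.093] [na
[... 2676 characters left out ...]
y([477., -62.]), 41, 20, 'long axis deg', -21.5) 62
stop (array([ 585., -146.]), 239, 21, 'long axis deg', -1.8) 721
rails (array([491.,  79.]), 159, 21, 'long axis deg', 88.1) 320
rails (array([552.,  71.]), 31, 8, 'long axis deg', -28.2) 35
rails (array([ 724., -110.]), 120, 22, 'long axis deg', 87.8) 281
rails (array([657., -72.]), 85, 43, 'long axis deg', -47.4) 87
rails (array([478., -75.]), 131, 75, 'long axis deg', 88.1) 586
rails (array([568., -47.]), 64, 9, 'long axis deg', -17.1) 73
rails (array([ 778., -174.]), 51, 12, 'long axis deg', -87.6) 51
rails (array([ 583., -159.]), 238, 15, 'long axis deg', -2.7) 280<stdin>:15: RuntimeWarning: Mean of empty slice.
  ret = um.true_divide(
```

arm_command(
  moves=[
    {"rotation":[-0.172,0,0],"hand":0.08},
    {"rotation":[-0.172,0,0]},
    {"travel":[0,-0.0473,0.0327]},
    {"travel":[0,-0.0473,0.0327]},
    {"travel":[0,-0.0473,0.0327]},
    {"travel":[0,-0.0473,0.0327]},
    {"travel":[0,-0.0473,0.0327]},
    {"travel":[0,-0.0473,0.0327]},
    {"travel":[0,-0.0473,0.0327]},
    {"travel":[0,-0.0473,0.0327]},
  ],
  newtons=25,
)

```text
invalid input at $.moves[0]: expected keys travel, rotation, hand
```

arm_command(
  moves=[
    {"travel":[0,0,0],"rotation":[-0.172,0,0],"hand":0.08},
    {"travel":[0,0,0],"rotation":[-0.172,0,0],"hand":0.08},
    {"travel":[0,-0.0473,0.0327],"rotation":[0,0,0],"hand":0.08},
    {"travel":[0,-0.0473,0.0327],"rotation":[0,0,0],"hand":0.08},
    {"travel":[0,-0.0473,0.0327],"rotation":[0,0,0],"hand":0.08},
    {"travel":[0,-0.0473,0.0327],"rotation":[0,0,0],"hand":0.08},
    {"travel":[0,-0.0473,0.0327],"rotation":[0,0,0],"hand":0.08},
    {"travel":[0,-0.0473,0.0327],"rotation":[0,0,0],"hand":0.08},
    {"travel":[0,-0.0473,0.0327],"rotation":[0,0,0],"hand":0.08},
    {"travel":[0,-0.0473,0.0327],"rotation":[0,0,0],"hand":0.08},
  ],
  newtons=25,
)

```text
time: 1.35
tcp_pos: [0.4814, 0.2319, 0.2414]
orientation: [0.707, -0.0, 0.707, 0.0]
ft_force: [0.1, 0.3, 0.5]
width: 0.0801
```

arm_command(
  moves=[
    {"travel":[0,-0.0465,0.0325],"rotation":[0.128,0,0],"hand":0.08},
    {"travel":[0,-0.053,0.0261],"rotation":[0.128,0,0],"hand":0.08},
    {"travel":[0,-0.053,0.0196],"rotation":[0,0,0],"hand":0.08},
    {"travel":[0,0,0],"rotation":[0,0,0],"hand":0.08},
  ],
)

```text
time: 1.85
tcp_pos: [0.5384, 0.0686, 0.2414]
orientation: [0.701, 0.093, 0.701, -0.094]
ft_force: [0.7, 1.0, 0.5]
width: 0.0801
```

```bash
cat > look.py <<'E'
from h import *
def cartons():
    s=cam('top');W=cloud(s);z=W[...,2];x=W[...,0];y=W[...,1]
    for b in blobs((abs(y)<.2)&(x>.4)&(x<.8)&(z>.145)&(z<.175)): print('carton',rect(W[b]),b.sum())
    b=(z>.08)&(z<.16)&(abs(y-.366)<.15)&(abs(x-.43)<.13)
    for b in blobs(b,200): print('tote thing',rect(W[b]),np.median(W[b][:,2]).round(3))
    return s
E
python3 - <<'E'
from look import *
cartons(); q,r=st(); print(q['tcp_pos'],r.as_matrix().round(3), q['joints'])
E
```

```text
carton (array([677., -56.]), 67, 56, 'long axis deg', -6.9) 603
carton (array([680.,  33.]), 68, 21, 'long axis deg', 12.6) 164
carton (array([580., -19.]), 67, 56, 'long axis deg', -11.1) 305
tote thing (array([430., 374.]), 285, 257, 'long axis deg', 89.6) 0.1
[0.53802918 0.072406   0.24136945] [[-0.     0.258  0.966]
 [-0.     0.966 -0.258]
 [-1.    -0.    -0.   ]] [-0.51380532  0.09059229  0.35395774  1.73131618 -0.03233757  1.32577421
  1.1565554 ]
```

arm_command(
  moves=[
    {"travel":[0,0.03,0.0345],"rotation":[0,0,0],"hand":0.08},
    {"travel":[0.06,0,0],"rotation":[0,0,0],"hand":0.08},
    {"travel":[0.06,0,0],"rotation":[0,0,0],"hand":0.08},
    {"travel":[0,0,0],"rotation":[0,0,0],"hand":0.04},
    {"travel":[0,0,0],"rotation":[0,0,0],"hand":0.04},
    {"travel":[0,0,0],"rotation":[0,0,0],"hand":0.04},
    {"travel":[0,0,0],"rotation":[0,0,0],"hand":0.04},
    {"travel":[-0.055,0,0],"rotation":[0,0,0],"hand":0.04},
    {"travel":[-0.06,0,0],"rotation":[-0.128,0,0],"hand":0.04},
    {"travel":[0,0,0],"rotation":[-0.128,0,0],"hand":0.04},
  ],
)

```text
time: 3.15
tcp_pos: [0.5823, 0.0959, 0.2437]
orientation: [0.711, -0.0, 0.703, 0.003]
ft_force: [0.4, -0.5, -2.4]
width: 0.0557
```

arm_command(
  moves=[
    {"travel":[0,0.055,-0.0175],"rotation":[0,0,0],"hand":0.04},
    {"travel":[0,0.055,-0.0175],"rotation":[0,0,0],"hand":0.04},
    {"travel":[0,0.055,-0.0175],"rotation":[0,0,0],"hand":0.04},
    {"travel":[0,0.055,-0.0175],"rotation":[0,0,0],"hand":0.04},
    {"travel":[0,0.055,-0.0175],"rotation":[0,0,0],"hand":0.04},
    {"travel":[0,0.055,-0.0175],"rotation":[0,0,0],"hand":0.04},
    {"travel":[0,0,0],"rotation":[0,0,0],"hand":0.04},
  ],
)

```text
time: 4.03
tcp_pos: [0.4692, 0.4321, 0.2367]
orientation: [0.706, -0.002, 0.708, 0.005]
ft_force: [-0.5, -0.3, -1.6]
width: 0.0557
```

Run:
```python
from look import *
s=cartons(); save(s,'top1.png'); q,r=st(); print(q['tcp_pos'],r.as_matrix().round(3), np.round(q['joints'],2))
```

```text
carton (array([677., -56.]), 67, 56, 'long axis deg', -7.0) 607
carton (array([678.,  56.]), 67, 55, 'long axis deg', -0.1) 618
carton (array([579., -19.]), 67, 56, 'long axis deg', -11.4) 625
tote thing (array([430., 374.]), 284, 257, 'long axis deg', 89.6) 0.1
tote thing (array([386., 511.]), 109, 11, 'long axis deg', -0.2) 0.098
[0.47168465 0.42829812 0.23674086] [[-0.001 -0.006  1.   ]
 [ 0.001  1.     0.006]
 [-1.     0.001 -0.001]] [-0.87  0.29  0.11  1.5  -0.03  1.35  0.82]
```

View pics/top1.png

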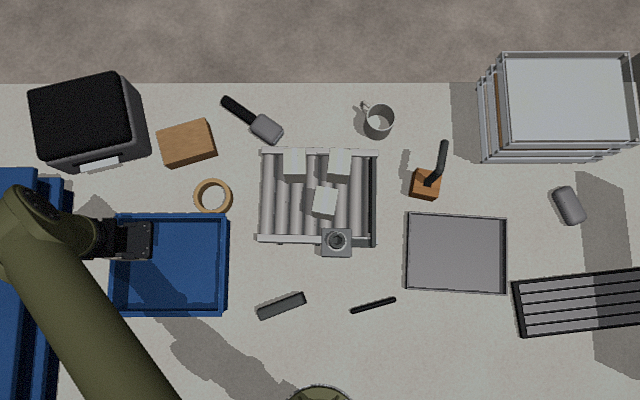

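arm_command(
  moves=[
    {"travel":[0.051,0,0.002],"rotation":[0,0,0],"hand":0.04},
    {"travel":[0.051,0,0.002],"rotation":[0,0,0],"hand":0.04},
    {"travel":[0.048,0,0.002],"rotation":[0,0,0],"hand":0.04},
    {"travel":[0.0,0,0],"rotation":[0,0,0],"hand":0.04},
    {"travel":[0,0,0],"rotation":[0,0,0],"hand":0.075},
    {"travel":[0,0,0],"rotation":[0,0,0],"hand":0.075},
    {"travel":[-0.05,0,0],"rotation":[0,0,0],"hand":0.075},
    {"travel":[-0.055,0,0],"rotation":[0,0,0],"hand":0.08},
    {"travel":[-0.05,0,0],"rotation":[0,0,0],"hand":0.08},
    {"travel":[0,0,0],"rotation":[0,0,0],"hand":0.08},
  ],
)

```text
time: 5.32
tcp_pos: [0.4822, 0.4271, 0.2492]
orientation: [0.71, 0.003, 0.704, 0.003]
ft_force: [0.2, -0.1, -0.5]
width: 0.0799
```

arm_command(
  moves=[
    {"travel":[0,-0.0533,0.0277],"rotation":[0,0,0],"hand":0.08},
    {"travel":[0,-0.0533,0.0277],"rotation":[0,0,0],"hand":0.08},
    {"travel":[0,-0.0533,0.0277],"rotation":[0,0,0],"hand":0.08},
    {"travel":[0,-0.0533,0.0277],"rotation":[0,0,0],"hand":0.08},
    {"travel":[0,-0.0533,0.0277],"rotation":[0,0,0],"hand":0.08},
    {"travel":[0,-0.0533,0.0277],"rotation":[0,0,0],"hand":0.08},
    {"travel":[0,-0.0533,0.0277],"rotation":[0,0,0],"hand":0.08},
    {"travel":[0,0,0],"rotation":[0,0,0],"hand":0.08},
  ],
)

```text
time: 6.32
tcp_pos: [0.6749, 0.0437, 0.2414]
orientation: [0.707, 0.002, 0.707, -0.005]
ft_force: [0.2, 0.5, -1.3]
width: 0.0802
```

```bash
cat >> look.py <<'E'
def tgt(p,az=None):
    q,r=st(); print('tcp',np.round(q['tcp_pos'],4),'t',q['time'],'w',round(q['width'],4),'F',np.round(q['ft_force'],1),'M',np.round(q['moment'],2));print('toolx,y,z',r.as_matrix().T.round(3).tolist(),'q',np.round(q['joints'],2))
    if p is not None: print('travel',r.inv().apply(np.array(p)-q['tcp_pos']).round(4))
    if az is not None:
        y=[np.cos(np.radians(az)),np.sin(np.radians(az)),0]; T=R.from_matrix(np.array([[0,0,-1],y,np.cross([0,0,-1],y)]).T); print('rot',(r.inv()*T).as_rotvec().round(3))
E
python3 - <<'E'
from look import *
cartons(); tgt((.676,.054,.1205),90)
E
```

```text
carton (array([677., -56.]), 68, 56, 'long axis deg', -7.1) 456
carton (array([579., -19.]), 67, 55, 'long axis deg', -10.7) 538
tote thing (array([430., 375.]), 284, 256, 'long axis deg', 89.5) 0.1
tote thing (array([482., 423.]), 66, 58, 'long axis deg', -0.1) 0.117
tcp [0.6742 0.0482 0.2413] t 6.375 w 0.0797 F [-0.1  0.6 -0.6] M [ 0.12  0.03 -0.01]
toolx,y,z [[-0.0, -0.001, -1.0], [0.006, 1.0, -0.001], [1.0, -0.006, -0.0]] q [-0.36  0.38  0.34  1.39 -0.12  1.39  1.54]
travel [0.1208 0.0059 0.0018]
rot [-0.006 -0.     0.001]
```

arm_command(
  moves=[
    {"travel":[0.06,0.006,0.002],"rotation":[0,0,0],"hand":0.08},
    {"travel":[0.06,0,0],"rotation":[0,0,0],"hand":0.08},
    {"travel":[0,0,0],"rotation":[0,0,0],"hand":0.04},
    {"travel":[0,0,0],"rotation":[0,0,0],"hand":0.04},
    {"travel":[0,0,0],"rotation":[0,0,0],"hand":0.04},
    {"travel":[0,0,0],"rotation":[0,0,0],"hand":0.04},
    {"travel":[-0.06,0,0],"rotation":[0,0,0],"hand":0.04},
    {"travel":[-0.06,0,0],"rotation":[0,0,0],"hand":0.04},
    {"travel":[0,0.0425,-0.033],"rotation":[0,0,0],"hand":0.04},
    {"travel":[0,0.0425,-0.033],"rotation":[0,0,0],"hand":0.04},
  ],
)

```text
time: 7.62
tcp_pos: [0.6097, 0.1439, 0.2434]
orientation: [0.708, 0.001, 0.706, -0.0]
ft_force: [0.4, 0.9, -1.7]
width: 0.0555
```

arm_command(
  moves=[
    {"travel":[0,0.0425,-0.033],"rotation":[0,0,0],"hand":0.04},
    {"travel":[0,0.0425,-0.033],"rotation":[0,0,0],"hand":0.04},
    {"travel":[0,0.0425,-0.033],"rotation":[0,0,0],"hand":0.04},
    {"travel":[0,0.0425,-0.033],"rotation":[0,0,0],"hand":0.04},
    {"travel":[0,0,0],"rotation":[0,0,0],"hand":0.04},
  ],
)

```text
time: 8.25
tcp_pos: [0.4737, 0.3188, 0.2423]
orientation: [0.707, -0.002, 0.708, 0.005]
ft_force: [0.4, -0.2, -1.5]
width: 0.0558
```

Run:
```python
from look import *
cartons(); tgt((.48,.31,.083),90)
```

```text
carton (array([677., -56.]), 68, 56, 'long axis deg', -6.9) 606
carton (array([579., -18.]), 66, 56, 'long axis deg', -10.8) 620
tote thing (array([429., 330.]), 257, 195, 'long axis deg', -0.3) 0.1
tcp [0.4761 0.3156 0.2423] t 8.3 w 0.056 F [-0.7  0.6 -1.7] M [-0.02 -0.01 -0.03]
toolx,y,z [[0.0, 0.001, -1.0], [-0.005, 1.0, 0.001], [1.0, 0.005, 0.0]] q [-0.77  0.15  0.15  1.66 -0.02  1.33  0.96]
travel [ 0.1593 -0.0059  0.0038]
rot [ 0.005  0.    -0.001]
```

arm_command(
  moves=[
    {"travel":[0.055,-0.005,0.004],"rotation":[0,0,0],"hand":0.04},
    {"travel":[0.055,0,0],"rotation":[0,0,0],"hand":0.04},
    {"travel":[0.047,0,0],"rotation":[0,0,0],"hand":0.04},
    {"travel":[0.0,0,0],"rotation":[0,0,0],"hand":0.04},
    {"travel":[0,0,0],"rotation":[0,0,0],"hand":0.075},
    {"travel":[0,0,0],"rotation":[0,0,0],"hand":0.075},
    {"travel":[-0.05,0,0],"rotation":[0,0,0],"hand":0.075},
    {"travel":[-0.055,0,0],"rotation":[0,0,0],"hand":0.08},
    {"travel":[-0.055,0,0],"rotation":[0,0,0],"hand":0.08},
    {"travel":[0,-0.055,0.016],"rotation":[0,0,0],"hand":0.08},
  ],
)

```text
time: 9.55
tcp_pos: [0.499, 0.2591, 0.2516]
orientation: [0.711, -0.0, 0.704, 0.007]
ft_force: [1.3, -0.7, 0.2]
width: 0.0795
```

arm_command(
  moves=[
    {"travel":[0,-0.055,0.016],"rotation":[0,0,0],"hand":0.08},
    {"travel":[0,-0.055,0.016],"rotation":[0,0,0],"hand":0.08},
    {"travel":[0,-0.055,0.016],"rotation":[0,0,0],"hand":0.08},
    {"travel":[0,-0.055,0.016],"rotation":[0,0,0],"hand":0.08},
    {"travel":[0,-0.055,0.016],"rotation":[0,0,0],"hand":0.08},
    {"travel":[0,0,0],"rotation":[0.095,0,0],"hand":0.08},
    {"travel":[0,0,0],"rotation":[0.095,0,0],"hand":0.08},
    {"travel":[0,0,0],"rotation":[0,0,0],"hand":0.08},
  ],
)

```text
time: 10.55
tcp_pos: [0.5782, -0.022, 0.2458]
orientation: [0.705, 0.067, 0.703, -0.067]
ft_force: [0.6, 0.0, -0.3]
width: 0.0802
```

Run:
```python
from look import *
cartons(); tgt((.577,-.020,.1205),79.2)
```

```text
tote thing (array([430., 375.]), 284, 256, 'long axis deg', 89.5) 0.1
tote thing (array([482., 423.]), 67, 59, 'long axis deg', -0.0) 0.117
tote thing (array([484., 306.]), 67, 58, 'long axis deg', -0.3) 0.117
tcp [ 0.5781 -0.0219  0.2456] t 10.6 w 0.0801 F [ 0.1  0.8 -0. ] M [-0.    0.03 -0.04]
toolx,y,z [[0.002, 0.0, -1.0], [0.187, 0.982, 0.001], [0.982, -0.187, 0.002]] q [-0.4   0.17  0.44  1.65 -0.08  1.34  1.44]
travel [ 0.1251  0.0015 -0.0017]
rot [ 0.001  0.002 -0.001]
```

arm_command(
  moves=[
    {"travel":[0.0625,0.0015,-0.0015],"rotation":[0,0,0],"hand":0.08},
    {"travel":[0.0625,0,0],"rotation":[0,0,0],"hand":0.08},
    {"travel":[0,0,0],"rotation":[0,0,0],"hand":0.04},
    {"travel":[0,0,0],"rotation":[0,0,0],"hand":0.04},
    {"travel":[0,0,0],"rotation":[0,0,0],"hand":0.04},
    {"travel":[0,0,0],"rotation":[0,0,0],"hand":0.04},
    {"travel":[-0.06,0,0],"rotation":[0,0,0],"hand":0.04},
    {"travel":[-0.06,0,0],"rotation":[0,0,0],"hand":0.04},
    {"travel":[0,0,0],"rotation":[-0.095,0,0],"hand":0.04},
    {"travel":[0,0,0],"rotation":[-0.095,0,0],"hand":0.04},
  ],
)

```text
time: 11.85
tcp_pos: [0.5773, -0.0201, 0.2419]
orientation: [0.708, -0.001, 0.706, 0.002]
ft_force: [0.4, -0.0, -1.4]
width: 0.0562
```

arm_command(
  moves=[
    {"travel":[0,0.056,-0.025],"rotation":[0,0,0],"hand":0.04},
    {"travel":[0,0.056,-0.025],"rotation":[0,0,0],"hand":0.04},
    {"travel":[0,0.056,-0.025],"rotation":[0,0,0],"hand":0.04},
    {"travel":[0,0.056,-0.025],"rotation":[0,0,0],"hand":0.04},
    {"travel":[0,0.056,-0.025],"rotation":[0,0,0],"hand":0.04},
    {"travel":[0,0.056,-0.025],"rotation":[0,0,0],"hand":0.04},
    {"travel":[0,0.056,-0.025],"rotation":[0,0,0],"hand":0.04},
    {"travel":[0,0.056,-0.025],"rotation":[0,0,0],"hand":0.04},
    {"travel":[0,0,0],"rotation":[0,0,0],"hand":0.04},
  ],
)

```text
time: 12.98
tcp_pos: [0.3721, 0.4335, 0.2402]
orientation: [0.707, -0.003, 0.708, 0.005]
ft_force: [1.0, -0.6, -0.6]
width: 0.0562
```

Run:
```python
from look import *
cartons(); tgt((.378,.425,.083),90)
```

```text
carton (array([677., -56.]), 68, 56, 'long axis deg', -6.9) 605
tote thing (array([430., 375.]), 284, 257, 'long axis deg', 89.5) 0.1
tote thing (array([482., 423.]), 67, 59, 'long axis deg', 0.3) 0.117
tote thing (array([484., 306.]), 67, 57, 'long axis deg', 0.6) 0.117
tcp [0.3747 0.4302 0.2401] t 13.025 w 0.056 F [ 0.6 -0.3 -0.6] M [-0.06 -0.06  0.06]
toolx,y,z [[0.0, 0.001, -1.0], [-0.006, 1.0, 0.001], [1.0, 0.006, 0.0]] q [-0.92  0.15  0.02  1.66 -0.    1.33  0.68]
travel [ 0.1571 -0.0053  0.0032]
rot [ 0.006  0.    -0.001]
```

arm_command(
  moves=[
    {"travel":[0.055,-0.005,0.003],"rotation":[0,0,0],"hand":0.04},
    {"travel":[0.055,0,0],"rotation":[0,0,0],"hand":0.04},
    {"travel":[0.045,0,0],"rotation":[0,0,0],"hand":0.04},
    {"travel":[0.0,0,0],"rotation":[0,0,0],"hand":0.04},
    {"travel":[0,0,0],"rotation":[0,0,0],"hand":0.075},
    {"travel":[0,0,0],"rotation":[0,0,0],"hand":0.075},
    {"travel":[-0.05,0,0],"rotation":[0,0,0],"hand":0.075},
    {"travel":[-0.055,0,0],"rotation":[0,0,0],"hand":0.08},
    {"travel":[-0.055,0,0],"rotation":[0,0,0],"hand":0.08},
    {"travel":[0,-0.0483,0.03],"rotation":[0,0,0],"hand":0.08},
  ],
)

```text
time: 14.28
tcp_pos: [0.4091, 0.3805, 0.2518]
orientation: [0.71, 0.001, 0.704, 0.007]
ft_force: [1.2, 0.4, -1.8]
width: 0.0797
```

arm_command(
  moves=[
    {"travel":[0,-0.0483,0.03],"rotation":[0,0,0],"hand":0.08},
    {"travel":[0,-0.0483,0.03],"rotation":[0,0,0],"hand":0.08},
    {"travel":[0,-0.0483,0.03],"rotation":[0,0,0],"hand":0.08},
    {"travel":[0,-0.0483,0.03],"rotation":[0,0,0],"hand":0.08},
    {"travel":[0,-0.0483,0.03],"rotation":[0,0,0],"hand":0.08},
    {"travel":[0,-0.0483,0.03],"rotation":[0,0,0],"hand":0.08},
    {"travel":[0,-0.0483,0.03],"rotation":[0,0,0],"hand":0.08},
    {"travel":[0,-0.0483,0.03],"rotation":[0,0,0],"hand":0.08},
    {"travel":[0,-0.0483,0.028],"rotation":[0.122,0,0],"hand":0.08},
    {"travel":[0,0,0],"rotation":[0,0,0],"hand":0.08},
  ],
)

```text
time: 15.52
tcp_pos: [0.6784, -0.0671, 0.2454]
orientation: [0.706, 0.045, 0.705, -0.048]
ft_force: [-1.7, -0.2, 0.3]
width: 0.0799
```

Run:
```python
from look import *
cartons(); tgt((.675,-.058,.1205),83)
```

```text
tote thing (array([430., 374.]), 284, 256, 'long axis deg', 89.6) 0.1
tote thing (array([482., 423.]), 67, 58, 'long axis deg', 0.4) 0.117
tote thing (array([484., 307.]), 67, 58, 'long axis deg', 0.5) 0.117
tote thing (array([382., 421.]), 65, 59, 'long axis deg', -0.2) 0.117
tcp [ 0.678  -0.0632  0.2455] t 15.575 w 0.0802 F [0.2 0.8 0.3] M [0.04 0.05 0.03]
toolx,y,z [[0.001, -0.001, -1.0], [0.126, 0.992, -0.001], [0.992, -0.126, 0.001]] q [-0.27  0.4   0.44  1.38 -0.17  1.4   1.61]
travel [ 0.1249  0.005  -0.0038]
rot [-0.004  0.001  0.001]
```

arm_command(
  moves=[
    {"travel":[0.062,0.005,-0.004],"rotation":[0,0,0],"hand":0.08},
    {"travel":[0.0625,0,0],"rotation":[0,0,0],"hand":0.08},
    {"travel":[0,0,0],"rotation":[0,0,0],"hand":0.04},
    {"travel":[0,0,0],"rotation":[0,0,0],"hand":0.04},
    {"travel":[0,0,0],"rotation":[0,0,0],"hand":0.04},
    {"travel":[0,0,0],"rotation":[0,0,0],"hand":0.04},
    {"travel":[-0.06,0,0],"rotation":[0,0,0],"hand":0.04},
    {"travel":[-0.06,0,0],"rotation":[0,0,0],"hand":0.04},
    {"travel":[0,0,0],"rotation":[-0.122,0,0],"hand":0.04},
    {"travel":[0,0,0],"rotation":[0,0,0],"hand":0.04},
  ],
)

```text
time: 16.82
tcp_pos: [0.6747, -0.0546, 0.2417]
orientation: [0.708, 0.001, 0.706, -0.0]
ft_force: [-0.6, 0.8, -1.4]
width: 0.0562
```

arm_command(
  moves=[
    {"travel":[0,0.046,-0.037],"rotation":[0,0,0],"hand":0.04},
    {"travel":[0,0.046,-0.037],"rotation":[0,0,0],"hand":0.04},
    {"travel":[0,0.046,-0.037],"rotation":[0,0,0],"hand":0.04},
    {"travel":[0,0.046,-0.037],"rotation":[0,0,0],"hand":0.04},
    {"travel":[0,0.046,-0.037],"rotation":[0,0,0],"hand":0.04},
    {"travel":[0,0.046,-0.037],"rotation":[0,0,0],"hand":0.04},
    {"travel":[0,0.046,-0.037],"rotation":[0,0,0],"hand":0.04},
    {"travel":[0,0.046,-0.037],"rotation":[0,0,0],"hand":0.04},
    {"travel":[0,0,0],"rotation":[0,0,0],"hand":0.04},
  ],
)

```text
time: 17.95
tcp_pos: [0.3737, 0.3174, 0.2393]
orientation: [0.706, -0.003, 0.708, 0.003]
ft_force: [0.3, -0.9, -1.8]
width: 0.0562
```

Run:
```python
from look import *
cartons(); tgt((.38,.31,.083),90)
```

```text
tote thing (array([430., 375.]), 284, 256, 'long axis deg', 89.5) 0.1
tote thing (array([482., 422.]), 67, 58, 'long axis deg', 0.1) 0.117
tote thing (array([484., 306.]), 66, 57, 'long axis deg', -0.2) 0.117
tcp [0.3761 0.3148 0.2393] t 18.0 w 0.0562 F [-0.4 -0.6 -1.4] M [-0.01 -0.05  0.  ]
toolx,y,z [[-0.001, -0.001, -1.0], [-0.003, 1.0, -0.001], [1.0, 0.003, -0.001]] q [-0.82 -0.02  0.07  1.84  0.    1.32  0.82]
travel [ 0.1563 -0.0046  0.0041]
rot [ 0.003 -0.001  0.001]
```

arm_command(
  moves=[
    {"travel":[0.055,-0.005,0.004],"rotation":[0,0,0],"hand":0.04},
    {"travel":[0.055,0,0],"rotation":[0,0,0],"hand":0.04},
    {"travel":[0.044,0,0],"rotation":[0,0,0],"hand":0.04},
    {"travel":[0.0,0,0],"rotation":[0,0,0],"hand":0.04},
    {"travel":[0,0,0],"rotation":[0,0,0],"hand":0.075},
    {"travel":[0,0,0],"rotation":[0,0,0],"hand":0.075},
    {"travel":[-0.05,0,0],"rotation":[0,0,0],"hand":0.075},
    {"travel":[-0.055,0,0],"rotation":[0,0,0],"hand":0.08},
    {"travel":[-0.055,0,0],"rotation":[0,0,0],"hand":0.08},
    {"travel":[0,-0.048,0.03],"rotation":[0,0,0],"hand":0.08},
  ],
)

```text
time: 19.25
tcp_pos: [0.4132, 0.2654, 0.2529]
orientation: [0.71, 0.0, 0.704, 0.006]
ft_force: [1.3, -0.5, -1.8]
width: 0.0795
```

arm_command(
  moves=[
    {"travel":[-0.01,-0.052,0.01],"rotation":[0,0,0],"hand":0.08},
    {"travel":[-0.01,-0.052,0.01],"rotation":[0,0,0],"hand":0.08},
    {"travel":[-0.01,-0.052,0.01],"rotation":[0,0,0],"hand":0.08},
    {"travel":[-0.01,-0.052,0.01],"rotation":[0,0,0],"hand":0.08},
    {"travel":[-0.01,-0.052,0.01],"rotation":[0,0,0],"hand":0.08},
    {"travel":[-0.01,-0.052,0.01],"rotation":[0,0,0],"hand":0.08},
    {"travel":[0,0,0],"rotation":[0,0,0],"hand":0.08},
    {"travel":[0,0,0],"rotation":[0,0,0],"hand":0.08},
  ],
)

```text
time: 20.25
tcp_pos: [0.4723, -0.051, 0.3069]
orientation: [0.708, 0.0, 0.707, 0.001]
ft_force: [-0.2, 1.1, -0.5]
width: 0.0801
```

Run:
```python
from look import *
cartons(); tgt((.483,-.05,.3),90)
s=cam('wrist'); save(s,'w1.png'); np.savez('pics/w1.npz',**s); print('cam',-s['R'].T@s['t'],s['R'].round(2).tolist())
```

```text
tote thing (array([430., 374.]), 285, 256, 'long axis deg', 89.6) 0.1
tote thing (array([480., 325.]), 139, 70, 'long axis deg', -85.5) 0.119
tote thing (array([383., 307.]), 65, 58, 'long axis deg', 0.2) 0.117
tote thing (array([382., 421.]), 66, 59, 'long axis deg', 0.6) 0.117
tcp [ 0.4722 -0.0503  0.3065] t 20.3 w 0.0801 F [-0.9  0.2  0.2] M [-0.01  0.01  0.01]
toolx,y,z [[0.001, 0.001, -1.0], [-0.002, 1.0, 0.001], [1.0, 0.002, 0.001]] q [-0.49 -0.11  0.5   1.78  0.05  1.46  1.58]
travel [0.0065 0.0003 0.0108]
rot [ 0.002  0.001 -0.001]
cam [ 0.39726814 -0.05071088  0.45059891] [[-0.0, 1.0, 0.0], [0.96, 0.0, 0.27], [0.27, 0.0, -0.96]]
```

View pics/w1.png

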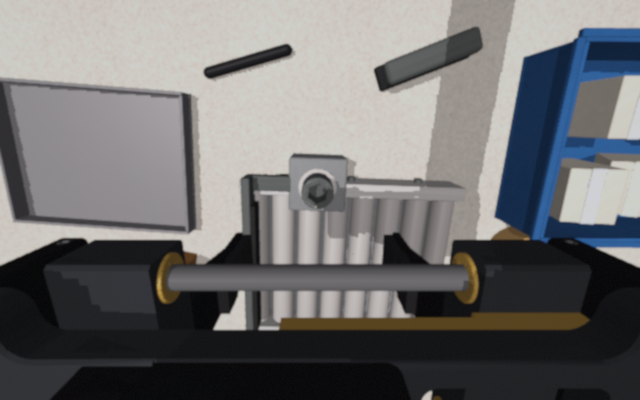

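The wrist view shows image up as -x and right as +y. The bolt socket is at about (318,190) and the lane is empty. Something shifted in the tote but it is still inside. I'll measure the socket from an enlarged crop.

Run:
```python
from h import *
s=dict(np.load('pics/w1.npz'));W=cloud(s)
z=W[...,2]; m=(z>.09)&(z<.106)&(abs(W[...,0]-.483)<.04)&(abs(W[...,1]+.05)<.04)
print(rect(W[m]),z[m].mean(),m.sum(),W[m][:,:2].mean(0))
c=s['image'][165:215,290:350]; cv2.imwrite('pics/w1c.png',cv2.resize(c[:,:,::-1],None,fx=10,fy=10,interpolation=cv2.INTER_CUBIC))
g=cv2.cvtColor(s['image'],cv2.COLOR_RGB2GRAY); print(g[178:204:1,302:336:1])
```

```text
(array([483., -50.]), 41, 39, 'long axis deg', 0.6) 0.09843947743263907 599 [ 0.48184018 -0.04976328]
[[196 197 187 158 111  68  54  55  63  72  79  85  87  90  89  90  90  90
   85  80  74  62  53  45  43  57  90 124 155 173 176 169 155 143]
 [197 190 166 121  75  58  65  76  86  94  98 101 102 103 103 103 100  98
   97  97  93  84  75  66  55  44  53  85 123 147 156 161 155 143]
 [195 176 135  85  62  72  88  99 104 106 106 106 105 105 105 103  99  98
   98 100  99  95  92  86  74  57  47  61  99 129 146 155 152 138]
 [188 157 104  66  71  92 108 114 113 110 108 107 103 102 101  99  95  93
   96  97  98  99 100  97  90  77  62  53  80 116 139 146 140 127]
 [177 134  84  72  89 106 116 116 110 107 106 104 101 100  99  97  93  93
   94  96  97  99 100 100  98  93  81  65  66 100 129 141 138 126]
 [169 116  79  88 101 110 112 108 102 100 100  99  98  98  95  91  88  88
   92  96  96  97  98 101 103 102  95  81  69  84 119 138 139 129]
 [164 111  88  98 104 105 103  99  98  97  97  96  93  89  85  81  80  81
   89  94  96  96  98 101 104 105 101  93  78  79 111 135 139 132]
 [156 108  
[... 1968 characters left out ...]
 109 102  99  99  96  92  83  71  55  42  38  36  36  37  40  41  39
   37  37  38  38  41  50  58  63  65  66  66  69  78  90  95  97]
 [132 119 106 103 103 100  97  94  88  76  59  44  39  37  36  39  38  38
   38  40  43  47  50  56  61  63  66  65  68  75  87  95  97  97]
 [138 128 113 107 107 104 101 100  96  90  79  63  48  39  36  38  39  41
   44  50  54  56  59  62  64  65  66  65  71  81  92  96  98  97]
 [140 134 121 108 107 108 106 102  99  94  89  80  64  47  43  44  46  51
   56  60  62  63  64  64  64  65  66  69  78  88  95  96  98  97]
 [141 138 127 114 107 109 111 109 103  98  95  90  78  60  53  54  58  61
   63  65  65  65  64  64  64  66  70  77  87  93  97  97  98  97]]
```

View pics/w1c.png

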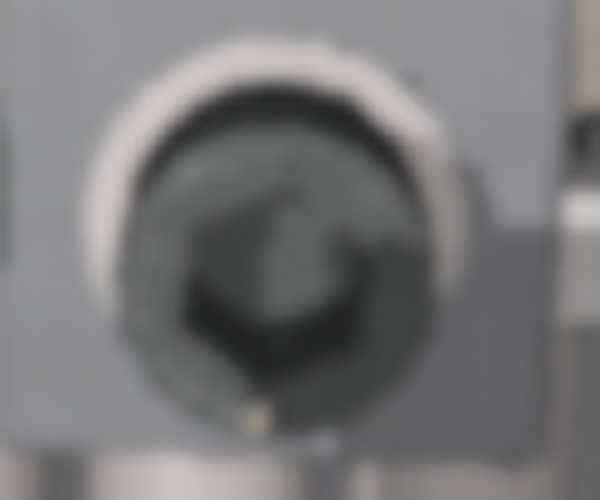

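Run:
```python
from h import *
s=dict(np.load('pics/w1.npz'))
C=[(260,378),(185,315),(195,232),(290,190),(370,240),(355,325)]
P=np.array([plane(s,290+u/10-.45,165+v/10-.45,.098) for u,v in C])[:,:2]
c=P.mean(0);d=P-c;print(c,np.hypot(*d.T).round(4),np.degrees(np.arctan2(d[:,1],d[:,0])).round(1))
a=np.arctan2(d[:,1],d[:,0]);print('hex angle mod60',np.degrees(np.angle(np.exp(6j*a).mean()))/6)
print('dot',plane(s,290+25.8-.45,165+41.5-.45,.098)-[*c,0])
for e,n in[((278,237),'head')]: print(n,plane(s,290+e[0]/10-.45,165+e[1]/10-.45,.098))
for n in('top','side'):
    t=dict(np.load('pics/'+n+'0.npz'));W=cloud(t);x,y,z=W[...,0],W[...,1],W[...,2]
    m=(abs(x-.66)<.1)&(abs(y+.30)<.06)&(z>.155)
    Q=W[m]; mu=Q.mean(0); u,S,v=np.linalg.svd((Q-mu)[:,:2],full_matrices=False); d=v[0]*np.sign(v[0][0]); p=(Q-mu)[:,:2]@d
    print(n,'key az',np.degrees(np.arctan2(d[1],d[0])),'tip',mu[:2]+d*p.max(),'back',mu[:2]+d*p.min(),'top z',np.percentile(Q[:,2],95))
    hsv=cv2.cvtColor(t['image'],cv2.COLOR_RGB2HSV)
    m=(abs(x-.62)<.08)&(abs(y+.28)<.07)&(z>.055)&(z<.075)&(hsv[...,1]>90); print('block top',rect(W[m]))
```

```text
[ 0.48162732 -0.05026865] [0.0129 0.0123 0.0119 0.0117 0.0129 0.0116] [  -8.9  -68.5 -121.5  171.4  113.9   60. ]
hex angle mod60 -5.66251034163112
dot [ 0.01765615 -0.00224497  0.098     ]
head [ 0.47603237 -0.05000073  0.098     ]
top key az -13.352187244797136 tip [ 0.72281414 -0.31309724] back [ 0.63518903 -0.29229925] top z 0.19122263180900118
block top (array([ 640., -295.]), 71, 70, 'long axis deg', 76.0)
side key az -12.541731317465294 tip [ 0.71869889 -0.31883835] back [ 0.62977792 -0.29905709] top z 0.18823330901009908
block top (array([ 637., -296.]), 72, 71, 'long axis deg', 77.0)
```

```bash
cat > kin.py <<'E'
import numpy as np
from scipy.spatial.transform import Rotation as R
from scipy.optimize import least_squares
z=lambda a:R.from_euler('z',a).as_matrix(); y=lambda a:R.from_euler('y',a).as_matrix()
S0=[-1,-1,-1,-1]
def fk(q,p,S):
    H,L1,L2,D,c=p[:5]; e=np.array([0,0,1.])
    A=z(S[0]*q[0])@y(q[1])@z(S[1]*q[2]); B=A@y(q[3])@z(S[2]*q[4]); C=B@y(q[5])@z(S[3]*q[6]+c)
    o=p[5:8] if len(p)>5 else [0,0,0]
    pos=e*H+A@np.array([o[0],0,L1])+B@np.array([o[1],0,L2])+C@np.array([0,0,D])+ (B@y(q[5]))@np.array([o[2],0,0])
    return pos,np.stack([C[:,2],C[:,0],C[:,1]],1)  # cols tool x,y,z
D=[([-1.213,.321,-.07,1.45,.023,1.371,-.057],(.219,.6115,.2406),70.3),
([-0.51380532,0.09059229,0.35395774,1.73131618,-0.03233757,1.32577421,1.1565554],(.538,.0724,.2414),75.05),
([-.87,.29,.11,1.5,-.03,1.35,.82],(.4717,.4283,.2367),90.3),
([-.36,.38,.34,1.39,-.12,1.39,1.54],(.6742,.0482,.2413),89.7),
([-.77,.15,.15,1.66,-.02,1.33,.96],(.4761,.3156,.2423),90.3),
([-.4,.17,.44,1.65,-.08,1.34,1.44],(.5781,-.0219,.2456),79.2),
([-.92,.15,.02,1.66,0,1.33,.68],(.3747,.4302,.2401),90.3),
([-.27,.4,.44,1.38,-.17,1.4,1.61],(.678,-.0632,.2455),82.8),
([-.82,-.02,.07,1.84,0,1.32,.82],(.3761,.3148,.2393),90.2),
([-.49,-.11,.5,1.78,.05,1.46,1.58],(.4722,-.0503,.3065),90.1)]
def fit():
    import itertools; best=None
    for S in itertools.product([-1,1],repeat=4):
        def f(p):
            r=[]
            for q,pos,a in D:
                P,M=fk(q,p,S); a=np.radians(a); t=np.array([[0,0,-1],[np.cos(a),np.sin(a),0],[np.sin(a),-np.cos(a),0]]).T
                r+=list((P-pos)*3)+list((M-t).ravel()*.3)
            return np.array(r)
        for c in(0,np.pi/2,np.pi,-np.pi/2):
            o=least_squares(f,[.34,.42,.45,.25,c,0,0,0])
            if best is None or o.cost<best[0]: best=(o.cost,S,o.x,np.abs(o.fun).max())
    return best
if __name__=='__main__': print(fit())
E
python3 kin.py
```

```text
(np.float64(0.0297372673304662), (-1, -1, -1, -1), array([ 0.53608934,  0.43104408,  0.51238243,  0.55555176,  3.1421315 ,
        0.00448251,  0.04551484, -0.01601485]), np.float64(0.0869260593450139))
```

```bash
cat >> look.py <<'E'
def ori(az,tilt,jaw):   # tool dir: azimuth az, tilt = deg below horizontal; jaw azimuth deg
    a,t,j=np.radians([az,tilt,jaw]); x=np.array([np.cos(a)*np.cos(t),np.sin(a)*np.cos(t),-np.sin(t)]); y=np.array([np.cos(j),np.sin(j),0]); assert abs(x@y)<1e-6
    return R.from_matrix(np.stack([x,y,np.cross(x,y)],1))
E
python3 - <<'E'
from look import *
q,r=st(); 
for th in(30,40):
    A=ori(-13,90-th,77);B=ori(114,th,24)
    print(th,'to grasp',(r.inv()*A).as_rotvec().round(3),'then',(A.inv()*B).as_rotvec().round(3),np.degrees((A.inv()*B).magnitude()))
print(r.apply([0,0,0]), 'travel to key', r.inv().apply(np.array([.6,-.25,.33])-q['tcp_pos']))
E
```

```text
30 to grasp [ 0.224 -0.521 -0.061] then [0.986 1.448 0.264] 101.48389525053753
40 to grasp [ 0.22  -0.695 -0.081] then [1.017 1.448 0.089] 101.48389525053753
[0. 0. 0.] travel to key [-0.02386816 -0.20029785  0.1272917 ]
```

arm_command(
  moves=[
    {"travel":[-0.006,-0.05,0.032],"rotation":[0,0,0],"hand":0.06},
    {"travel":[-0.006,-0.05,0.032],"rotation":[0,0,0],"hand":0.06},
    {"travel":[-0.006,-0.05,0.032],"rotation":[0,0,0],"hand":0.06},
    {"travel":[-0.006,-0.05,0.032],"rotation":[0,0,0],"hand":0.06},
    {"travel":[0,0,0],"rotation":[0.075,-0.174,-0.02],"hand":0.06},
    {"travel":[0,0,0],"rotation":[0.075,-0.174,-0.02],"hand":0.06},
    {"travel":[0,0,0],"rotation":[0.075,-0.174,-0.02],"hand":0.06},
    {"travel":[0,0,0],"rotation":[0,0,0],"hand":0.06},
    {"travel":[0,0,0],"rotation":[0,0,0],"hand":0.06},
  ],
)

```text
time: 21.48
tcp_pos: [0.6021, -0.2505, 0.3322]
orientation: [0.859, 0.056, 0.5, -0.096]
ft_force: [-0.1, 1.0, -0.0]
width: 0.0602
```

Run:
```python
from look import *
tgt(None); q,r=st(); print((r.inv()*ori(-13,60,77)).as_rotvec().round(3))
s=cam('wrist'); save(s,'w2.png'); np.savez('pics/w2.npz',**s); print(-s['R'].T@s['t'])
s=cartons(); np.savez('pics/top2.npz',**s); save(s,'top2.png')
```

```text
tcp [ 0.6021 -0.2505  0.3322] t 21.475 w 0.0602 F [-0.1  1.  -0. ] M [0.07 0.53 0.02]
toolx,y,z [[0.482, -0.11, -0.869], [0.221, 0.975, -0.001], [0.848, -0.192, 0.494]] q [-0.38 -0.11  0.73  1.8   0.    0.91  1.72]
[ 0.004 -0.007 -0.001]
[ 0.46952475 -0.22061652  0.42098345]
tote thing (array([430., 375.]), 284, 256, 'long axis deg', 89.6) 0.101
tote thing (array([383., 306.]), 65, 57, 'long axis deg', -0.2) 0.117
tote thing (array([382., 421.]), 65, 58, 'long axis deg', -0.2) 0.117
```

View pics/w2.png

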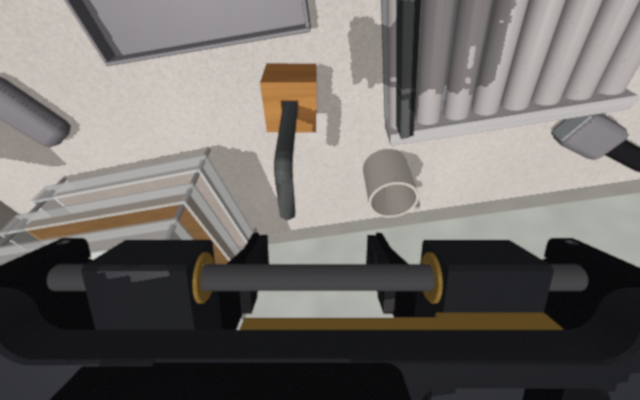

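The wrist view shows the key block at (290,95) and the key's short arm running from (290,105) down to (287,215), with the mug to its right. I'll refine the key from this cloud and check that the turned-over orientation is reachable.

Run:
```python
from look import *
t=dict(np.load('pics/w2.npz'));W=cloud(t);x,y,z=W[...,0],W[...,1],W[...,2]
m=(abs(x-.66)<.1)&(abs(y+.30)<.06)&(z>.165)&(z<.2)
Q=W[m]; mu=Q.mean(0); v=np.linalg.svd((Q-mu)[:,:2],full_matrices=False)[2]; d=v[0]*np.sign(v[0][0]); p=(Q-mu)[:,:2]@d
print('key az',np.degrees(np.arctan2(d[1],d[0])),'tip',mu[:2]+d*p.max(),'back',mu[:2]+d*p.min(),'top z',np.percentile(Q[:,2],[50,95]),m.sum(), 'top slope',np.polyfit(p,Q[:,2],1))
q,r=st()
for th in(40,):
    A=ori(-13,90-th,77);B=ori(114,th,24)
    print('to grasp',(r.inv()*A).as_rotvec().round(3),'then',(A.inv()*B).as_rotvec().round(3))
```

```text
key az -12.773119688972969 tip [ 0.71836356 -0.31355603] back [ 0.63164563 -0.29389698] top z [0.18703522 0.19095087] 1246 top slope [0.11823398 0.18499971]
to grasp [ 0.003 -0.181  0.001] then [1.017 1.448 0.089]
```

arm_command(
  moves=[
    {"travel":[0,0,0],"rotation":[0,-0.18,0],"hand":0.06},
    {"travel":[0,0,0],"rotation":[0.113,0.161,0.01],"hand":0.06},
    {"travel":[0,0,0],"rotation":[0.113,0.161,0.01],"hand":0.06},
    {"travel":[0,0,0],"rotation":[0.113,0.161,0.01],"hand":0.06},
    {"travel":[0,0,0],"rotation":[0.113,0.161,0.01],"hand":0.06},
    {"travel":[0,0,0],"rotation":[0.113,0.161,0.01],"hand":0.06},
    {"travel":[0,0,0],"rotation":[0.113,0.161,0.01],"hand":0.06},
    {"travel":[0,0,0],"rotation":[0.113,0.161,0.01],"hand":0.06},
    {"travel":[0,0,0],"rotation":[0.113,0.161,0.01],"hand":0.06},
    {"travel":[0,0,0],"rotation":[0.113,0.161,0.01],"hand":0.06},
  ],
)

```text
time: 22.82
tcp_pos: [0.5978, -0.2419, 0.2692]
orientation: [0.401, 0.428, 0.787, -0.188]
ft_force: [1.1, -0.0, -1.8]
width: 0.06
```

Run:
```python
from look import *
tgt((.4816,-.05,.25)); q,r=st(); print('err to B',(r.inv()*ori(114,40,24)).as_rotvec().round(3))
```

```text
tcp [ 0.5978 -0.2419  0.2692] t 22.825 w 0.06 F [ 1.1 -0.  -1.8] M [-0.69 -0.39 -0.02]
toolx,y,z [[-0.311, 0.524, -0.793], [0.825, 0.563, 0.048], [0.471, -0.64, -0.607]] q [ 0.41  0.74  0.2   0.94 -0.45  2.05  1.12]
travel [ 0.1518  0.0111 -0.1659]
err to B [0.163 0.214 0.089]
```

Run:
```python
from look import *
q,r=st(); D=ori(54,89.999,-36); B=ori(54,40,-36)
a=(r.inv()*D).as_rotvec(); print('to down',a.round(3),np.degrees(np.linalg.norm(a)),'then',(D.inv()*B).as_rotvec().round(3))
d=np.array([.48,-.05,.33])-q['tcp_pos']
n=9; rr=r
for i in range(n):
    print('row',rr.inv().apply(d/n).round(3),(a/n).round(3)); rr=rr*R.from_rotvec(a/n)
```

```text
to down [ 1.196 -0.598  0.36 ] 79.32077426354682 then [0.    0.873 0.   ]
row [ 0.01   0.002 -0.024] [ 0.133 -0.066  0.04 ]
row [ 0.008 -0.002 -0.024] [ 0.133 -0.066  0.04 ]
row [ 0.006 -0.006 -0.024] [ 0.133 -0.066  0.04 ]
row [ 0.005 -0.009 -0.024] [ 0.133 -0.066  0.04 ]
row [ 0.003 -0.012 -0.023] [ 0.133 -0.066  0.04 ]
row [ 0.001 -0.015 -0.021] [ 0.133 -0.066  0.04 ]
row [-0.001 -0.018 -0.019] [ 0.133 -0.066  0.04 ]
row [-0.003 -0.02  -0.016] [ 0.133 -0.066  0.04 ]
row [-0.005 -0.022 -0.013] [ 0.133 -0.066  0.04 ]
```

arm_command(
  moves=[
    {"travel":[0.01,0.002,-0.024],"rotation":[0.133,-0.066,0.04],"hand":0.06},
    {"travel":[0.008,-0.002,-0.024],"rotation":[0.133,-0.066,0.04],"hand":0.06},
    {"travel":[0.006,-0.006,-0.024],"rotation":[0.133,-0.066,0.04],"hand":0.06},
    {"travel":[0.005,-0.009,-0.024],"rotation":[0.133,-0.066,0.04],"hand":0.06},
    {"travel":[0.003,-0.012,-0.023],"rotation":[0.133,-0.066,0.04],"hand":0.06},
    {"travel":[0.001,-0.015,-0.021],"rotation":[0.133,-0.066,0.04],"hand":0.06},
    {"travel":[-0.001,-0.018,-0.019],"rotation":[0.133,-0.066,0.04],"hand":0.06},
    {"travel":[-0.003,-0.02,-0.016],"rotation":[0.133,-0.066,0.04],"hand":0.06},
    {"travel":[-0.005,-0.022,-0.013],"rotation":[0.133,-0.066,0.04],"hand":0.06},
    {"travel":[0,0,0],"rotation":[0,0,0],"hand":0.06},
  ],
)

```text
time: 24.08
tcp_pos: [0.4811, -0.044, 0.333]
orientation: [0.323, 0.631, 0.323, -0.627]
ft_force: [0.5, 0.1, -0.3]
width: 0.0598
```

arm_command(
  moves=[
    {"travel":[0,0,0],"rotation":[0,0.174,0],"hand":0.06},
    {"travel":[0,0,0],"rotation":[0,0.174,0],"hand":0.06},
    {"travel":[0,0,0],"rotation":[0,0.174,0],"hand":0.06},
    {"travel":[0,0,0],"rotation":[0,0.174,0],"hand":0.06},
    {"travel":[0,0,0],"rotation":[0,0.174,0],"hand":0.06},
    {"travel":[0,0,0],"rotation":[0,0,0],"hand":0.06},
  ],
)

```text
time: 24.82
tcp_pos: [0.4793, -0.0518, 0.3296]
orientation: [0.154, 0.839, 0.423, -0.306]
ft_force: [0.4, 0.0, -0.1]
width: 0.0601
```

Run:
```python
from look import *
tgt((.4816,-.05,.25)); q,r=st(); print('err to B',(r.inv()*ori(54,40,-36)).as_rotvec().round(3))
```

```text
tcp [ 0.4793 -0.0518  0.3296] t 24.825 w 0.0601 F [ 0.4  0.  -0.1] M [-0.8   0.58  0.03]
toolx,y,z [[0.454, 0.616, -0.644], [0.804, -0.594, -0.001], [-0.383, -0.518, -0.765]] q [-0.03 -0.22  0.58  2.05 -0.78  1.29  0.15]
travel [0.0534 0.0009 0.0591]
err to B [-0.006  0.002 -0.005]
```

arm_command(
  moves=[
    {"travel":[0,0,0],"rotation":[0,-0.174,0],"hand":0.06},
    {"travel":[0,0,0],"rotation":[0,-0.174,0],"hand":0.06},
    {"travel":[0,0,0],"rotation":[0,-0.174,0],"hand":0.06},
    {"travel":[0,0,0],"rotation":[0,-0.174,0],"hand":0.06},
    {"travel":[0,0,0],"rotation":[0,-0.174,0],"hand":0.06},
    {"travel":[0,0,0],"rotation":[-0.18,0,0],"hand":0.06},
    {"travel":[0,0,0],"rotation":[-0.18,0,0],"hand":0.06},
    {"travel":[0,0,0],"rotation":[-0.18,0,0],"hand":0.06},
    {"travel":[0,0,0],"rotation":[-0.18,0,0],"hand":0.06},
    {"travel":[0,0,0],"rotation":[-0.18,0,0],"hand":0.06},
  ],
)

```text
time: 26.08
tcp_pos: [0.4815, -0.047, 0.3331]
orientation: [0.566, 0.427, 0.562, -0.425]
ft_force: [-0.8, 0.2, -0.8]
width: 0.0601
```

arm_command(
  moves=[
    {"travel":[0,0,0],"rotation":[-0.18,0,0],"hand":0.06},
    {"travel":[0,0,0],"rotation":[-0.18,0,0],"hand":0.06},
    {"travel":[0,0,0],"rotation":[-0.18,0,0],"hand":0.06},
    {"travel":[0,0,0],"rotation":[-0.18,0,0],"hand":0.06},
    {"travel":[0,0,0],"rotation":[-0.18,0,0],"hand":0.06},
    {"travel":[0,0,0],"rotation":[-0.17,0,0],"hand":0.06},
    {"travel":[0,-0.055,0.02],"rotation":[0,0,0],"hand":0.06},
    {"travel":[0,-0.055,0.02],"rotation":[0,0,0],"hand":0.06},
    {"travel":[0,-0.055,0.02],"rotation":[0,0,0],"hand":0.06},
    {"travel":[0,0,0],"rotation":[0,0,0],"hand":0.06},
  ],
)

```text
time: 27.32
tcp_pos: [0.5011, -0.2276, 0.3324]
orientation: [0.704, 0.082, 0.701, -0.086]
ft_force: [0.1, 0.7, 0.0]
width: 0.06
```

```bash
cat >> look.py <<'E'
def plan(p,O,n,show=True):   # straight line in world + screw in orientation, n equal rows
    q,r=st(); w=(r.inv()*O).as_rotvec(); d=np.array(p)-q['tcp_pos']; print('dist',np.linalg.norm(d)/n,'deg',np.degrees(np.linalg.norm(w))/n)
    for i in range(n): print('row',r.inv().apply(d/n).round(4),(w/n).round(4)); r=r*R.from_rotvec(w/n)
E
python3 - <<'E'
from look import *
tgt(None); plan((.602,-.287,.257),ori(-13,50,77),5)
E
```

```text
tcp [ 0.5011 -0.2276  0.3324] t 27.325 w 0.06 F [0.1 0.7 0. ] M [ 0.09  0.07 -0.04]
toolx,y,z [[0.004, -0.005, -1.0], [0.236, 0.972, -0.004], [0.972, -0.236, 0.005]] q [ 0.    0.07  0.4   1.57 -0.02  1.5   1.73]
dist 0.027856986442120618 deg 7.948376391834647
row [ 0.0152 -0.0067  0.0223] [-0.0018 -0.1387  0.0015]
row [ 0.0181 -0.0068  0.02  ] [-0.0018 -0.1387  0.0015]
row [ 0.0207 -0.0068  0.0173] [-0.0018 -0.1387  0.0015]
row [ 0.0229 -0.0069  0.0143] [-0.0018 -0.1387  0.0015]
row [ 0.0246 -0.007   0.0109] [-0.0018 -0.1387  0.0015]
```

arm_command(
  moves=[
    {"travel":[0.015,-0.0067,0.0223],"rotation":[-0.0018,-0.1387,0.0015],"hand":0.06},
    {"travel":[0.018,-0.0068,0.02],"rotation":[-0.0018,-0.1387,0.0015],"hand":0.06},
    {"travel":[0.0207,-0.0068,0.0173],"rotation":[-0.0018,-0.1387,0.0015],"hand":0.06},
    {"travel":[0.0229,-0.0069,0.0143],"rotation":[-0.0018,-0.1387,0.0015],"hand":0.06},
    {"travel":[0.0246,-0.007,0.0109],"rotation":[-0.0018,-0.1387,0.0015],"hand":0.06},
    {"travel":[0,0,0],"rotation":[0,0,0],"hand":0.06},
    {"travel":[0,0,0],"rotation":[0,0,0],"hand":0.06},
  ],
)

```text
time: 28.2
tcp_pos: [0.6032, -0.2791, 0.2581]
orientation: [0.901, 0.048, 0.42, -0.097]
ft_force: [-0.0, -0.0, -0.2]
width: 0.0605
```

Run:
```python
from look import *
tgt((.665,-.3014,.181)); q,r=st(); print((r.inv()*ori(-13,50,77)).as_rotvec().round(3))
s=cam('side'); save(s,'s2.png'); cv2.imwrite('pics/s2c.png',cv2.resize(s['image'][200:340,330:530,::-1],None,fx=3,fy=3))
```

```text
tcp [ 0.6032 -0.2791  0.2581] t 28.2 w 0.0605 F [-0.  -0.  -0.2] M [0.16 0.73 0.05]
toolx,y,z [[0.628, -0.134, -0.767], [0.215, 0.977, 0.005], [0.748, -0.168, 0.642]] q [ 0.01 -0.09  0.46  2.03 -0.26  0.53  2.01]
travel [ 0.1009 -0.0089  0.0004]
[ 0.004 -0.001 -0.011]
```

View pics/s2c.png

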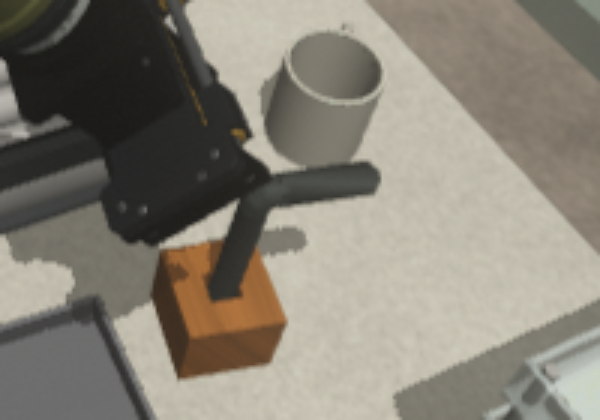

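arm_command(
  moves=[
    {"travel":[0.02,-0.009,0],"rotation":[0.003,0,-0.01],"hand":0.06},
    {"travel":[0.035,0,0],"rotation":[0,0,0],"hand":0.06},
    {"travel":[0.035,0,0],"rotation":[0,0,0],"hand":0.06},
    {"travel":[0.011,0,0],"rotation":[0,0,0],"hand":0.06},
    {"travel":[0,0,0],"rotation":[0,0,0],"hand":0.06},
  ],
)

```text
time: 28.88
tcp_pos: [0.6643, -0.3026, 0.1789]
orientation: [0.9, 0.048, 0.421, -0.102]
ft_force: [-0.0, 0.8, 0.1]
width: 0.06
```

Run:
```python
from look import *
tgt((.665,-.3014,.181)); q,r=st(); print((r.inv()*ori(-13,50,77)).as_rotvec().round(3))
s=cam('wrist'); save(s,'w3.png')
```

```text
tcp [ 0.6643 -0.3026  0.1789] t 28.875 w 0.06 F [-0.   0.8  0.1] M [ 0.17  0.72 -0.01]
toolx,y,z [[0.625, -0.144, -0.767], [0.224, 0.975, 0.0], [0.748, -0.172, 0.641]] q [ 0.02  0.16  0.48  1.97 -0.61  0.41  2.3 ]
travel [-0.0013  0.0014  0.0017]
[ 0.001 -0.002 -0.001]
```

View pics/w3.png

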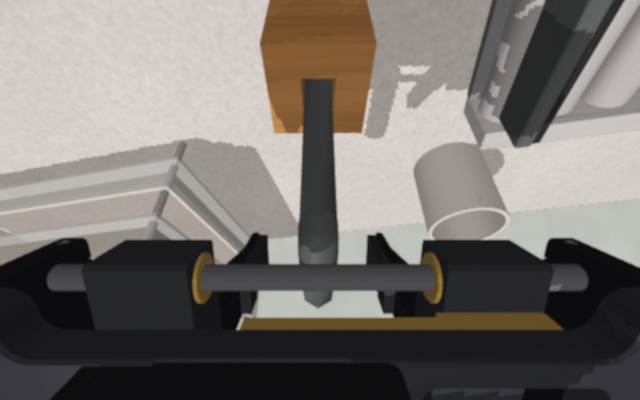

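arm_command(
  moves=[
    {"travel":[0,0,0],"rotation":[0,0,0],"hand":0.01},
    {"travel":[0,0,0],"rotation":[0,0,0],"hand":0.01},
    {"travel":[0,0,0],"rotation":[0,0,0],"hand":0.01},
    {"travel":[0,0,0],"rotation":[0,0,0],"hand":0.01},
    {"travel":[0,0,0],"rotation":[0,0,0],"hand":0.01},
    {"travel":[-0.0153,0,0.0128],"rotation":[0,0,0],"hand":0.01},
    {"travel":[-0.0307,0,0.0256],"rotation":[0,0,0],"hand":0.01},
    {"travel":[-0.0307,0,0.0256],"rotation":[0,0,0],"hand":0.01},
    {"travel":[-0.0307,0,0.0256],"rotation":[0,0,0],"hand":0.01},
    {"travel":[0,0,0],"rotation":[0,0,0],"hand":0.01},
  ],
  newtons=60,
)

```text
time: 30.18
tcp_pos: [0.6632, -0.3044, 0.3219]
orientation: [0.901, 0.048, 0.418, -0.103]
ft_force: [0.7, 0.8, -4.2]
width: 0.0183
```

Run:
```python
from look import *
tgt(None)
plan((.58,-.25,.36),ori(-13,89.999,77),5)
```

```text
tcp [ 0.6632 -0.3044  0.3219] t 30.175 w 0.0183 F [ 0.7  0.8 -4.2] M [0.31 1.23 0.02]
toolx,y,z [[0.629, -0.146, -0.764], [0.226, 0.974, -0.0], [0.744, -0.173, 0.646]] q [-0.08  0.01  0.55  1.81 -0.27  0.65  1.98]
dist 0.021293108871925558 deg 8.043620221585382
row [-0.0179  0.0068 -0.0093] [-2.000e-04  1.404e-01  1.000e-04]
row [-0.0164  0.0068 -0.0118] [-2.000e-04  1.404e-01  1.000e-04]
row [-0.0146  0.0068 -0.0139] [-2.000e-04  1.404e-01  1.000e-04]
row [-0.0125  0.0068 -0.0158] [-2.000e-04  1.404e-01  1.000e-04]
row [-0.0102  0.0068 -0.0174] [-2.000e-04  1.404e-01  1.000e-04]
```

arm_command(
  moves=[
    {"travel":[-0.018,0.007,-0.0093],"rotation":[0,0.1404,0],"hand":0.01},
    {"travel":[-0.0165,0.007,-0.0118],"rotation":[0,0.1404,0],"hand":0.01},
    {"travel":[-0.0145,0.007,-0.0139],"rotation":[0,0.1404,0],"hand":0.01},
    {"travel":[-0.0125,0.007,-0.0158],"rotation":[0,0.1404,0],"hand":0.01},
    {"travel":[-0.01,0.007,-0.0174],"rotation":[0,0.1404,0],"hand":0.01},
    {"travel":[0,0,0],"rotation":[0.14,0,0],"hand":0.01},
    {"travel":[0,0,0],"rotation":[0.14,0,0],"hand":0.01},
    {"travel":[0,0,0],"rotation":[0.14,0,0],"hand":0.01},
    {"travel":[0,0,0],"rotation":[0.14,0,0],"hand":0.01},
    {"travel":[0,0,0],"rotation":[0.14,0,0],"hand":0.01},
  ],
)

```text
time: 31.42
tcp_pos: [0.5791, -0.248, 0.3536]
orientation: [0.628, 0.317, 0.635, -0.318]
ft_force: [-0.1, -1.1, -4.2]
width: 0.0184
```

Run:
```python
from look import *
tgt(None)
plan((.48,-.10,.34),ori(54,89.999,-36),10)
```

```text
tcp [ 0.5791 -0.248   0.3536] t 31.425 w 0.0184 F [-0.1 -1.1 -4.2] M [-0.17 -0.09  0.03]
toolx,y,z [[-0.009, 0.003, -1.0], [0.803, 0.596, -0.005], [0.596, -0.803, -0.008]] q [-0.14  0.29  0.65  1.33 -0.17  1.59  1.13]
dist 0.017863517138954576 deg 7.257694152903764
row [ 0.0015  0.0009 -0.0178] [ 0.1267 -0.0004  0.0009]
row [ 0.0015 -0.0014 -0.0177] [ 0.1267 -0.0004  0.0009]
row [ 0.0015 -0.0036 -0.0174] [ 0.1267 -0.0004  0.0009]
row [ 0.0015 -0.0058 -0.0168] [ 0.1267 -0.0004  0.0009]
row [ 0.0015 -0.0079 -0.016 ] [ 0.1267 -0.0004  0.0009]
row [ 0.0014 -0.0098 -0.0148] [ 0.1267 -0.0004  0.0009]
row [ 0.0014 -0.0116 -0.0135] [ 0.1267 -0.0004  0.0009]
row [ 0.0014 -0.0132 -0.0119] [ 0.1267 -0.0004  0.0009]
row [ 0.0014 -0.0146 -0.0101] [ 0.1267 -0.0004  0.0009]
row [ 0.0014 -0.0158 -0.0082] [ 0.1267 -0.0004  0.0009]
```

arm_command(
  moves=[
    {"travel":[0.0015,0.001,-0.0178],"rotation":[0.1267,0,0.001],"hand":0.01},
    {"travel":[0.0015,-0.0014,-0.0177],"rotation":[0.1267,0,0.001],"hand":0.01},
    {"travel":[0.0015,-0.0036,-0.0174],"rotation":[0.1267,0,0.001],"hand":0.01},
    {"travel":[0.0015,-0.0058,-0.0168],"rotation":[0.1267,0,0.001],"hand":0.01},
    {"travel":[0.0015,-0.0079,-0.016],"rotation":[0.1267,0,0.001],"hand":0.01},
    {"travel":[0.0014,-0.0098,-0.0148],"rotation":[0.1267,0,0.001],"hand":0.01},
    {"travel":[0.0014,-0.0116,-0.0135],"rotation":[0.1267,0,0.001],"hand":0.01},
    {"travel":[0.0014,-0.0132,-0.0119],"rotation":[0.1267,0,0.001],"hand":0.01},
    {"travel":[0.0014,-0.0146,-0.0101],"rotation":[0.1267,0,0.001],"hand":0.01},
    {"travel":[0.0014,-0.0158,-0.0082],"rotation":[0.1267,0,0.001],"hand":0.01},
  ],
)

```text
time: 32.67
tcp_pos: [0.4788, -0.1, 0.34]
orientation: [0.321, 0.63, 0.322, -0.63]
ft_force: [0.6, -0.4, -3.7]
width: 0.0189
```

arm_command(
  moves=[
    {"travel":[0,0,0],"rotation":[0,0.109,0],"hand":0.01},
    {"travel":[0,0,0],"rotation":[0,0.109,0],"hand":0.01},
    {"travel":[0,0,0],"rotation":[0,0.109,0],"hand":0.01},
    {"travel":[0,0,0],"rotation":[0,0.109,0],"hand":0.01},
    {"travel":[0,0,0],"rotation":[0,0.109,0],"hand":0.01},
    {"travel":[0,0,0],"rotation":[0,0.109,0],"hand":0.01},
    {"travel":[0,0,0],"rotation":[0,0.109,0],"hand":0.01},
    {"travel":[0,0,0],"rotation":[0,0.109,0],"hand":0.01},
    {"travel":[0,0,0],"rotation":[0,0,0],"hand":0.01},
  ],
)

```text
time: 33.8
tcp_pos: [0.4785, -0.1018, 0.3391]
orientation: [0.154, 0.837, 0.427, -0.305]
ft_force: [0.7, -0.4, -4.6]
width: 0.0181
```

Run:
```python
from look import *
tgt((.4816,-.05,.2)); q,r=st(); print('errB',(r.inv()*ori(54,40,-36)).as_rotvec().round(3))
s=cam('side'); save(s,'s3.png'); np.savez('pics/s3.npz',**s)
t=cam('top'); save(t,'t3.png'); np.savez('pics/t3.npz',**t)
c=np.hstack([s['image'][100:330,170:400],t['image'][130:360,220:450]]); cv2.imwrite('pics/c3.png',cv2.resize(c[:,:,::-1],None,fx=1.7,fy=1.7))
```

```text
tcp [ 0.4785 -0.1018  0.3391] t 33.8 w 0.0181 F [ 0.7 -0.4 -4.6] M [-1.53  1.16  0.01]
toolx,y,z [[0.448, 0.621, -0.643], [0.809, -0.587, -0.003], [-0.379, -0.519, -0.766]] q [-0.42 -0.25  1.02  1.98 -0.68  1.32  0.14]
travel [ 0.123  -0.0275  0.0784]
errB [-0.002  0.     0.002]
```

View pics/c3.png

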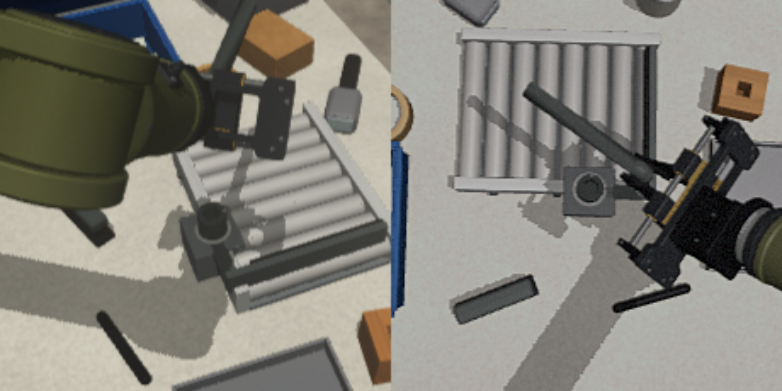

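```bash
cat >> look.py <<'E'
def key(s,zmin=.2,zmax=.5,pr=True):   # long arm top ridge: dark points around lane, above zmin
    W=cloud(s); q,r=st(); hsv=cv2.cvtColor(s['image'],cv2.COLOR_RGB2HSV)
    Q0=W-q['tcp_pos']; h=r.apply([1,0,0]); h[2]=0; h/=np.linalg.norm(h); l=np.array([-h[1],h[0],0])
    a=Q0@h; b=Q0@l; z=W[...,2]
    m=(a>.035)&(a<.19)&(abs(b)<.03)&(z>zmin)&(z<zmax)&(hsv[...,2]<130)
    Q=W[m]
    if len(Q)<30: print('few',len(Q)); return
    mu=Q.mean(0); v=np.linalg.svd(Q-mu,full_matrices=False)[2][0]; v*=np.sign(v@h); p=(Q-mu)@v
    e=np.array(mu+v*np.percentile(p,99.5))
    print('n',m.sum(),'az',np.degrees(np.arctan2(v[1],v[0])).round(1),'pitch up deg',np.degrees(np.arcsin(v[2])).round(1),'mid',mu.round(4),'end',e.round(4),'lat off of axis at tcp',((mu-q['tcp_pos'])@l).round(4))
E
python3 - <<'E'
from look import *
for n in('t3','s3'): key(dict(np.load('pics/'+n+'.npz')))
E
```

```text
n 698 az 53.7 pitch up deg 1.9 mid [ 0.5397 -0.0191  0.3705] end [0.5788 0.0342 0.3726] lat off of axis at tcp -0.0011
n 462 az 53.7 pitch up deg 1.2 mid [ 0.5376 -0.0234  0.3668] end [0.5777 0.0311 0.3682] lat off of axis at tcp -0.0019
```

Run:
```python
from look import *
plan((.4832,-.0484,.185),ori(54.3,41.5,-35.7),6)
```

```text
dist 0.02747772794032291 deg 0.24887120734224508
row [ 0.0224 -0.0046  0.0152] [ 0.     -0.0043 -0.0002]
row [ 0.0225 -0.0046  0.0151] [ 0.     -0.0043 -0.0002]
row [ 0.0225 -0.0046  0.015 ] [ 0.     -0.0043 -0.0002]
row [ 0.0226 -0.0046  0.0149] [ 0.     -0.0043 -0.0002]
row [ 0.0227 -0.0046  0.0149] [ 0.     -0.0043 -0.0002]
row [ 0.0227 -0.0046  0.0148] [ 0.     -0.0043 -0.0002]
```

arm_command(
  moves=[
    {"travel":[0.0225,-0.0046,0.015],"rotation":[0,-0.0043,0],"hand":0.01},
    {"travel":[0.0225,-0.0046,0.015],"rotation":[0,-0.0043,0],"hand":0.01},
    {"travel":[0.0225,-0.0046,0.015],"rotation":[0,-0.0043,0],"hand":0.01},
    {"travel":[0.0225,-0.0046,0.015],"rotation":[0,-0.0043,0],"hand":0.01},
    {"travel":[0.0225,-0.0046,0.015],"rotation":[0,-0.0043,0],"hand":0.01},
    {"travel":[0.0225,-0.0046,0.015],"rotation":[0,-0.0043,0],"hand":0.01},
    {"travel":[0,0,0],"rotation":[0,0,0],"hand":0.01},
    {"travel":[0,0,0],"rotation":[0,0,0],"hand":0.01},
  ],
)

```text
time: 34.9
tcp_pos: [0.4848, -0.0492, 0.1877]
orientation: [0.163, 0.833, 0.426, -0.313]
ft_force: [-1.7, -0.3, -3.6]
width: 0.0186
```

Run:
```python
from look import *
tgt((.4832,-.0484,.185)); 
s=cam('side'); np.savez('pics/s4.npz',**s); key(s,.15); t=cam('top'); np.savez('pics/t4.npz',**t); key(t,.15); w=cam('wrist'); np.savez('pics/w4.npz',**w)
c=np.hstack([s['image'][130:290,230:390],t['image'][180:340,260:420],w['image'][100:260,240:400]]); cv2.imwrite('pics/c4.png',cv2.resize(c[:,:,::-1],None,fx=1.66,fy=1.66,interpolation=cv2.INTER_CUBIC))
```

```text
tcp [ 0.4848 -0.0492  0.1877] t 34.9 w 0.0186 F [-1.7 -0.3 -3.6] M [-1.44  1.09 -0.02]
toolx,y,z [[0.441, 0.608, -0.66], [0.811, -0.584, 0.004], [-0.383, -0.538, -0.751]] q [-0.52 -0.06  1.13  2.21 -0.91  1.14  0.47]
travel [ 0.0016 -0.0018  0.0022]
n 352 az 54.0 pitch up deg 0.2 mid [0.5429 0.0292 0.2132] end [0.5827 0.0838 0.2135] lat off of axis at tcp -0.0005
n 505 az 53.8 pitch up deg 0.2 mid [0.546  0.0327 0.2161] end [0.5859 0.0872 0.2163] lat off of axis at tcp -0.0009
```

View pics/c4.png

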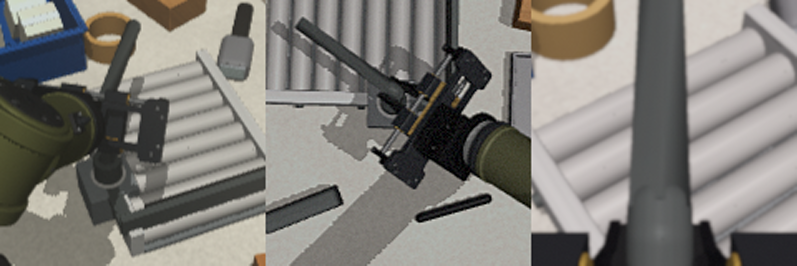

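arm_command(
  moves=[
    {"travel":[0.007,-0.0017,0.0072],"rotation":[0,0,0],"hand":0.01},
    {"travel":[0.0066,0,0.0075],"rotation":[0,0,0],"hand":0.01},
    {"travel":[0.002,0,0.00225],"rotation":[0,0,0],"hand":0.01},
    {"travel":[0.002,0,0.00225],"rotation":[0,0,0],"hand":0.01},
    {"travel":[0.002,0,0.00225],"rotation":[0,0,0],"hand":0.01},
    {"travel":[0.002,0,0.00225],"rotation":[0,0,0],"hand":0.01},
    {"travel":[0,0,0],"rotation":[0,0,0],"hand":0.01},
  ],
)

```text
time: 35.92
tcp_pos: [0.483, -0.0477, 0.1545]
orientation: [0.162, 0.833, 0.426, -0.314]
ft_force: [0.2, -0.2, -4.5]
width: 0.0183
```

Run:
```python
from look import *
tgt((.4837,-.0478,.150))
```

```text
tcp [ 0.483  -0.0477  0.1545] t 35.925 w 0.0183 F [ 0.2 -0.2 -4.5] M [-1.47  1.06 -0.01]
toolx,y,z [[0.441, 0.608, -0.66], [0.811, -0.585, 0.002], [-0.385, -0.536, -0.751]] q [-0.5   0.07  1.15  2.24 -1.03  1.18  0.61]
travel [0.0032 0.0006 0.0032]
```

arm_command(
  moves=[
    {"travel":[0.0022,0.0003,0.002],"rotation":[0,0,0],"hand":0.01},
    {"travel":[0.0022,0.0003,0.002],"rotation":[0,0,0],"hand":0.01},
    {"travel":[0.002,0,0.00225],"rotation":[0,0,0],"hand":0.01},
    {"travel":[0.002,0,0.00225],"rotation":[0,0,0],"hand":0.01},
    {"travel":[0,0,0],"rotation":[0,0,0],"hand":0.01},
  ],
)

```text
time: 36.55
tcp_pos: [0.484, -0.0486, 0.1419]
orientation: [0.162, 0.833, 0.425, -0.314]
ft_force: [-0.3, -3.9, -5.3]
width: 0.0185
```

Run:
```python
from look import *
tgt((.4837,-.0478,.135))
```

```text
tcp [ 0.484  -0.0486  0.1419] t 36.55 w 0.0185 F [-0.3 -3.9 -5.3] M [-2.38  1.18 -0.44]
toolx,y,z [[0.441, 0.606, -0.662], [0.81, -0.586, 0.003], [-0.386, -0.538, -0.75]] q [-0.48  0.13  1.14  2.25 -1.08  1.2   0.66]
travel [ 0.0049 -0.0007  0.0049]
```

arm_command(
  moves=[
    {"travel":[0.0015,0.0006,0.0026],"rotation":[0,0,0],"hand":0.01},
    {"travel":[0.002,0,0.00225],"rotation":[0,0,0],"hand":0.01},
    {"travel":[0.002,0,0.00225],"rotation":[0,0,0],"hand":0.01},
    {"travel":[0,0,0],"rotation":[0,0,0],"hand":0.01},
  ],
)

```text
time: 37.05
tcp_pos: [0.484, -0.0487, 0.1334]
orientation: [0.162, 0.833, 0.426, -0.314]
ft_force: [-1.6, -4.8, -2.7]
width: 0.0185
```

Run:
```python
from look import *
tgt(None)
```

```text
tcp [ 0.484  -0.0487  0.1334] t 37.05 w 0.0185 F [-1.6 -4.8 -2.7] M [-2.13  1.28 -0.23]
toolx,y,z [[0.441, 0.608, -0.661], [0.811, -0.585, 0.003], [-0.385, -0.537, -0.751]] q [-0.46  0.17  1.13  2.25 -1.11  1.22  0.69]
```

arm_command(
  moves=[
    {"travel":[0.0013,0.0005,0.0022],"rotation":[0,0,0],"hand":0.01},
    {"travel":[0.0013,0,0.0015],"rotation":[0,0,0],"hand":0.01},
    {"travel":[0,0,0],"rotation":[0,0,0],"hand":0.01},
  ],
)

```text
time: 37.42
tcp_pos: [0.484, -0.0489, 0.1291]
orientation: [0.162, 0.833, 0.426, -0.313]
ft_force: [-2.7, -3.7, -0.7]
width: 0.0183
```

Run:
```python
from look import *
tgt(None);t=cam('top'); key(t,.12);s=cam('side'); key(s,.12)
```

```text
tcp [ 0.484  -0.0489  0.1291] t 37.425 w 0.0183 F [-2.7 -3.7 -0.7] M [-1.86  1.29 -0.08]
toolx,y,z [[0.44, 0.609, -0.66], [0.811, -0.585, 0.002], [-0.385, -0.536, -0.751]] q [-0.45  0.19  1.13  2.26 -1.13  1.22  0.71]
n 449 az 53.7 pitch up deg -0.1 mid [0.5451 0.0331 0.1568] end [0.5846 0.0868 0.1567] lat off of axis at tcp -0.0014
n 329 az 54.0 pitch up deg 0.1 mid [0.5419 0.029  0.1541] end [0.5819 0.0839 0.1542] lat off of axis at tcp -0.0013
```

arm_command(
  moves=[
    {"travel":[0,0,0],"rotation":[0,0,0],"hand":0.05},
    {"travel":[0,0,0],"rotation":[0,0,0],"hand":0.05},
    {"travel":[0,0,0],"rotation":[0,0,0],"hand":0.05},
    {"travel":[-0.03,0,0],"rotation":[0,0,0],"hand":0.05},
    {"travel":[-0.04,0,0],"rotation":[0,0,0],"hand":0.05},
    {"travel":[-0.04,0,0],"rotation":[0,0,0],"hand":0.05},
    {"travel":[-0.03,0,0],"rotation":[0,-0.12,0],"hand":0.05},
    {"travel":[-0.02,0,0],"rotation":[0,-0.12,0],"hand":0.05},
    {"travel":[-0.01,0,0],"rotation":[0,-0.12,0],"hand":0.05},
    {"travel":[0,0,0],"rotation":[0,0,0],"hand":0.05},
  ],
)

```text
time: 38.78
tcp_pos: [0.4124, -0.1484, 0.2466]
orientation: [0.237, 0.764, 0.391, -0.456]
ft_force: [-0.6, -0.7, 0.1]
width: 0.0505
```

Run:
```python
from look import *
tgt(None)
for n in('top','side'):
    t=cam(n);W=cloud(t); Q=W-np.array([.482,-.05,0]); h=np.array([.588,.809]); a=Q[...,:2]@h; b=Q[...,:2]@np.array([-.809,.588]); m=(a>.03)&(a<.19)&(abs(b)<.03)&(W[...,2]>.11)&(W[...,2]<.18)
    P=W[m]; mu=P.mean(0); v=np.linalg.svd(P-mu,full_matrices=False)[2][0]; v*=np.sign(v[1]); print(n,len(P),'az',np.degrees(np.arctan2(v[1],v[0])),'pitch',np.degrees(np.arcsin(v[2])),mu,np.percentile(P@v,99.5)-mu@v)
plan((.558,.055,.24),ori(54,89.999,-36),7)
```

```text
tcp [ 0.4124 -0.1484  0.2466] t 38.775 w 0.0505 F [-0.6 -0.7  0.1] M [-0.47  0.42 -0.01]
toolx,y,z [[0.279, 0.381, -0.881], [0.813, -0.582, 0.006], [-0.511, -0.719, -0.472]] q [-0.23 -0.27  0.79  2.05 -0.32  1.25  0.02]
top 477 az 52.323214361743446 pitch -4.437566213661483 [0.54536779 0.03051723 0.14898472] 0.07423104230368371
side 336 az 52.357090568653696 pitch -4.9412266399671685 [0.5439877  0.02825296 0.14605761] 0.07362988949377836
dist 0.03599718887696251 deg 4.025130466812177
row [ 0.0175 -0.     -0.0314] [ 0.0005 -0.0702 -0.0001]
row [ 0.0153 -0.     -0.0326] [ 0.0005 -0.0702 -0.0001]
row [ 0.0129 -0.0001 -0.0336] [ 0.0005 -0.0702 -0.0001]
row [ 0.0106 -0.0001 -0.0344] [ 0.0005 -0.0702 -0.0001]
row [ 0.0081 -0.0001 -0.0351] [ 0.0005 -0.0702 -0.0001]
row [ 0.0056 -0.0001 -0.0356] [ 0.0005 -0.0702 -0.0001]
row [ 0.0031 -0.0001 -0.0359] [ 0.0005 -0.0702 -0.0001]
```

arm_command(
  moves=[
    {"travel":[0.0175,0,-0.032],"rotation":[0,-0.07,0],"hand":0.05},
    {"travel":[0.0153,0,-0.033],"rotation":[0,-0.07,0],"hand":0.05},
    {"travel":[0.013,0,-0.0336],"rotation":[0,-0.07,0],"hand":0.05},
    {"travel":[0.0106,0,-0.0344],"rotation":[0,-0.07,0],"hand":0.05},
    {"travel":[0.008,0,-0.035],"rotation":[0,-0.07,0],"hand":0.05},
    {"travel":[0.0056,0,-0.0356],"rotation":[0.015,-0.07,0],"hand":0.05},
    {"travel":[0.003,0,-0.036],"rotation":[0.015,-0.07,0],"hand":0.05},
    {"travel":[0,0,0],"rotation":[0,0,0],"hand":0.05},
  ],
)

```text
time: 39.88
tcp_pos: [0.5597, 0.0591, 0.2377]
orientation: [-0.314, -0.632, -0.315, 0.635]
ft_force: [-1.4, 0.3, -0.9]
width: 0.0501
```

Run:
```python
from look import *
tgt((.563,.053,.137),-37.7)
```

```text
tcp [0.5597 0.0591 0.2377] t 39.875 w 0.0501 F [-1.4  0.3 -0.9] M [-0.16  0.12  0.  ]
toolx,y,z [[-0.005, -0.0, -1.0], [0.797, -0.604, -0.004], [-0.604, -0.797, 0.003]] q [-0.46  0.14  0.34  1.69 -0.05  1.33 -0.76]
travel [0.1007 0.0067 0.0025]
rot [0.009 0.003 0.004]
```

arm_command(
  moves=[
    {"travel":[0.03,0.0067,0.0025],"rotation":[0.009,0.003,0.004],"hand":0.05},
    {"travel":[0.035,0,0],"rotation":[0,0,0],"hand":0.05},
    {"travel":[0.035,0,0],"rotation":[0,0,0],"hand":0.05},
    {"travel":[0,0,0],"rotation":[0,0,0],"hand":0.05},
    {"travel":[0,0,0],"rotation":[0,0,0],"hand":0.01},
    {"travel":[0,0,0],"rotation":[0,0,0],"hand":0.01},
    {"travel":[0,0,0],"rotation":[0,0,0],"hand":0.01},
    {"travel":[0,0,0],"rotation":[0,0,0],"hand":0.01},
    {"travel":[0,0,0],"rotation":[0,0,0],"hand":0.01},
  ],
  newtons=60,
)

```text
time: 41.0
tcp_pos: [0.5637, 0.0505, 0.1414]
orientation: [0.31, 0.637, 0.31, -0.634]
ft_force: [-1.4, 2.9, 2.7]
width: 0.018
```

Run:
```python
from look import *
tgt(None); q,r=st(); d=np.array(q['tcp_pos'][:2])-[.482,-.050]; print('r',np.hypot(*d),'az',np.degrees(np.arctan2(d[1],d[0])))
```

```text
tcp [0.5637 0.0505 0.1414] t 41.0 w 0.018 F [-1.4  2.9  2.7] M [ 0.64  0.54 -0.2 ]
toolx,y,z [[0.005, 0.001, -1.0], [0.788, -0.615, 0.003], [-0.615, -0.788, -0.004]] q [-0.44  0.21  0.34  1.81 -0.08  1.13 -0.73]
r 0.12951453532105148 az 50.91473444035465
```

arm_command(
  moves=[
    {"travel":[0,0.013,0.0007],"rotation":[0.1,0,0],"hand":0.01},
    {"travel":[0,0.013,0.0007],"rotation":[0.1,0,0],"hand":0.01},
    {"travel":[0,0.013,0.0007],"rotation":[0.1,0,0],"hand":0.01},
    {"travel":[0,0.013,0.0007],"rotation":[0.1,0,0],"hand":0.01},
    {"travel":[0,0.013,0.0007],"rotation":[0.1,0,0],"hand":0.01},
    {"travel":[0,0,0],"rotation":[0,0,0],"hand":0.01},
  ],
)

```text
time: 41.75
tcp_pos: [0.6019, 0.0005, 0.1411]
orientation: [0.142, 0.693, 0.144, -0.691]
ft_force: [-4.6, 6.1, 3.6]
width: 0.0184
```

Run:
```python
from look import *
tgt(None); q,r=st(); d=np.array(q['tcp_pos'][:2])-[.482,-.050]; print('r',np.hypot(*d),'az',np.degrees(np.arctan2(d[1],d[0])))
```

```text
tcp [6.019e-01 5.000e-04 1.411e-01] t 41.75 w 0.0184 F [-4.6  6.1  3.6] M [1.24 1.22 0.23]
toolx,y,z [[0.002, 0.003, -1.0], [0.397, -0.918, -0.002], [-0.918, -0.397, -0.003]] q [-0.41  0.3   0.44  1.72 -0.14  1.15 -1.1 ]
r 0.1301085799741681 az 22.851605483253216
```

arm_command(
  moves=[
    {"travel":[0,0.013,0.0007],"rotation":[0.1,0,0],"hand":0.01},
    {"travel":[0,0.013,0.0007],"rotation":[0.1,0,0],"hand":0.01},
    {"travel":[0,0.013,0.0007],"rotation":[0.1,0,0],"hand":0.01},
    {"travel":[0,0.013,0.0007],"rotation":[0.1,0,0],"hand":0.01},
    {"travel":[0,0.013,0.0007],"rotation":[0.1,0,0],"hand":0.01},
    {"travel":[0,0.013,0.0007],"rotation":[0.1,0,0],"hand":0.01},
    {"travel":[0,0.013,0.0007],"rotation":[0.1,0,0],"hand":0.01},
    {"travel":[0,0.013,0.0007],"rotation":[0.1,0,0],"hand":0.01},
    {"travel":[0,0,0],"rotation":[0,0,0],"hand":0.01},
  ],
)

```text
time: 42.88
tcp_pos: [0.6025, -0.0997, 0.1409]
orientation: [-0.139, 0.694, -0.135, -0.693]
ft_force: [-2.3, 8.1, 2.6]
width: 0.0187
```

Run:
```python
from look import *
tgt(None); q,r=st(); d=np.array(q['tcp_pos'][:2])-[.482,-.050]; print('r',np.hypot(*d),'az',np.degrees(np.arctan2(d[1],d[0])))
```

```text
tcp [ 0.6025 -0.0997  0.1409] t 42.875 w 0.0187 F [-2.3  8.1  2.6] M [1.74 0.87 0.34]
toolx,y,z [[0.003, 0.005, -1.0], [-0.381, -0.925, -0.006], [-0.925, 0.381, -0.001]] q [-0.37  0.34  0.6   1.7  -0.21  1.17 -1.67]
r 0.13034885168222934 az -22.436552185186617
```

arm_command(
  moves=[
    {"travel":[0,0.0065,0.0002],"rotation":[0.05,0,0],"hand":0.01},
    {"travel":[0,0.0065,0.0002],"rotation":[0.05,0,0],"hand":0.01},
    {"travel":[0,0.0065,0.0002],"rotation":[0.05,0,0],"hand":0.01},
    {"travel":[0,0,0],"rotation":[0,0,0],"hand":0.01},
  ],
)

```text
time: 43.38
tcp_pos: [0.596, -0.1124, 0.1415]
orientation: [-0.19, 0.683, -0.183, -0.681]
ft_force: [0.1, 13.7, 3.8]
width: 0.0183
```

```bash
cat >> look.py <<'E'
def lev():
    tgt(None); q,r=st(); d=np.array(q['tcp_pos'][:2])-[.482,-.050]; print('r',np.hypot(*d),'az',np.degrees(np.arctan2(d[1],d[0])))
E
python3 -c "
from look import *
lev()"
```

```text
tcp [ 0.596  -0.1124  0.1415] t 43.375 w 0.0183 F [ 0.1 13.7  3.8] M [3.05 0.12 1.28]
toolx,y,z [[0.006, 0.009, -1.0], [-0.508, -0.861, -0.011], [-0.861, 0.508, -0.001]] q [-0.38  0.33  0.63  1.71 -0.22  1.16 -1.78]
r 0.12997941487375952 az -28.684173883493482
```

arm_command(
  moves=[
    {"travel":[0,0.0065,0.0002],"rotation":[0.04,0,0],"hand":0.01},
    {"travel":[0,0.0065,0.0002],"rotation":[0.04,0,0],"hand":0.01},
    {"travel":[0,0,0],"rotation":[0,0,0],"hand":0.01},
    {"travel":[0,0,0],"rotation":[0,0,0],"hand":0.01},
  ],
)

```text
time: 43.88
tcp_pos: [0.5929, -0.1165, 0.1423]
orientation: [-0.218, 0.678, -0.205, -0.672]
ft_force: [8.4, 23.5, 1.4]
width: 0.0191
```

```bash
python3 -c "
from look import *
lev()"
```

```text
tcp [ 0.5929 -0.1165  0.1423] t 43.875 w 0.0191 F [ 8.4 23.5  1.4] M [ 5.24 -1.49  1.49]
toolx,y,z [[0.013, 0.016, -1.0], [-0.57, -0.821, -0.02], [-0.821, 0.57, -0.002]] q [-0.38  0.33  0.65  1.72 -0.23  1.16 -1.84]
r 0.12927290898970156 az -30.932930878844044
```

arm_command(
  moves=[
    {"travel":[0,-0.006,0],"rotation":[-0.03,0,0],"hand":0.01},
    {"travel":[0,-0.004,0],"rotation":[-0.03,0,0],"hand":0.01},
    {"travel":[0,0,0],"rotation":[0,0,0],"hand":0.05},
    {"travel":[0,0,0],"rotation":[0,0,0],"hand":0.05},
    {"travel":[0,0,0],"rotation":[0,0,0],"hand":0.05},
    {"travel":[-0.03,0,0],"rotation":[0,0,0],"hand":0.05},
    {"travel":[-0.05,0,0],"rotation":[0,0,0],"hand":0.05},
    {"travel":[-0.05,0,0],"rotation":[0,0,0],"hand":0.05},
    {"travel":[-0.05,0,0],"rotation":[0,0,0],"hand":0.05},
    {"travel":[0,0,0],"rotation":[0,0,0],"hand":0.05},
  ],
)

```text
time: 45.12
tcp_pos: [0.5938, -0.125, 0.3259]
orientation: [-0.197, 0.684, -0.196, -0.674]
ft_force: [0.5, 0.4, 0.1]
width: 0.05
```

```bash
cat >> look.py <<'E'
def arm(n,c,az,zlo=.11,zhi=.18,a0=.03,a1=.19):
    t=cam(n);W=cloud(t); a=np.radians(az); h=np.array([np.cos(a),np.sin(a)]); Q=W[...,:2]-np.array(c); A=Q@h; B=Q@np.array([-h[1],h[0]]); m=(A>a0)&(A<a1)&(abs(B)<.035)&(W[...,2]>zlo)&(W[...,2]<zhi)
    P=W[m]
    if len(P)<20: print(n,'few',len(P)); return t
    mu=P.mean(0); v=np.linalg.svd(P-mu,full_matrices=False)[2][0]; v*=np.sign(v[:2]@h); p=P@v-mu@v
    print(n,len(P),'az',np.degrees(np.arctan2(v[1],v[0])).round(1),'pitch',np.degrees(np.arcsin(v[2])).round(1),mu.round(4),'far end',(mu+v*np.percentile(p,99.5)).round(4),'len',np.ptp(p).round(3)); return t
E
python3 - <<'E'
from look import *
lev(); t=arm('top',(.482,-.05),-30); s=arm('side',(.482,-.05),-30); save(t,'t5.png'); w=cam('wrist')
c=np.hstack([s['image'][130:330,200:460],t['image'][130:330,250:510]]); cv2.imwrite('pics/c5.png',cv2.resize(c[:,:,::-1],None,fx=1.5,fy=1.5))
E
```

```text
tcp [ 0.5938 -0.125   0.3259] t 45.125 w 0.05 F [0.5 0.4 0.1] M [-0.1   0.24 -0.  ]
toolx,y,z [[0.014, -0.002, -1.0], [-0.534, -0.845, -0.005], [-0.845, 0.534, -0.013]] q [-0.4   0.22  0.68  1.46 -0.14  1.49 -1.86]
r 0.13465082792415772 az -33.83463704836597
top 408 az -22.1 pitch -4.4 [ 0.5704 -0.0859  0.1493] far end [ 0.6335 -0.1115  0.1441] len 0.146
side 603 az -22.3 pitch -4.4 [ 0.5729 -0.0948  0.1442] far end [ 0.639  -0.1218  0.1387] len 0.145
```

View pics/c5.png

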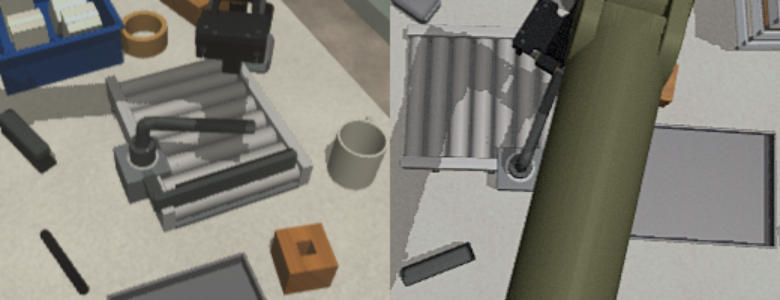

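Run:
```python
from look import *
plan((.528,-.0705,.23),ori(-22.2,89.999,-112.2),4)
```

```text
dist 0.030574642068462214 deg 2.514276491229332
row [ 0.0224 -0.0027  0.0206] [-0.0439 -0.001   0.0003]
row [ 0.0225 -0.0036  0.0204] [-0.0439 -0.001   0.0003]
row [ 0.0225 -0.0045  0.0202] [-0.0439 -0.001   0.0003]
row [ 0.0225 -0.0054  0.02  ] [-0.0439 -0.001   0.0003]
```

arm_command(
  moves=[
    {"travel":[0.0224,-0.0027,0.0206],"rotation":[-0.044,-0.001,0],"hand":0.05},
    {"travel":[0.0225,-0.0036,0.0204],"rotation":[-0.044,-0.001,0],"hand":0.05},
    {"travel":[0.0225,-0.0045,0.0202],"rotation":[-0.044,-0.001,0],"hand":0.05},
    {"travel":[0.0225,-0.0054,0.02],"rotation":[-0.044,-0.001,0],"hand":0.05},
    {"travel":[0,0,0],"rotation":[0,0,0],"hand":0.05},
    {"travel":[0,0,0],"rotation":[0,0,0],"hand":0.05},
  ],
)

```text
time: 46.02
tcp_pos: [0.529, -0.0709, 0.2311]
orientation: [-0.137, 0.695, -0.136, -0.693]
ft_force: [-0.5, -0.2, 0.5]
width: 0.05
```

Run:
```python
from look import *
tgt((.528,-.0705,.142),-112.2)
w=cam('wrist'); save(w,'w6.png')
```

```text
tcp [ 0.529  -0.0709  0.2311] t 46.025 w 0.05 F [-0.5 -0.2  0.5] M [-0.    0.15  0.  ]
toolx,y,z [[0.002, 0.001, -1.0], [-0.378, -0.926, -0.001], [-0.926, 0.378, -0.002]] q [-0.5   0.08  0.62  1.78 -0.05  1.3  -1.83]
travel [0.0891 0.0002 0.0012]
rot [-0.    -0.002  0.001]
```

View pics/w6.png

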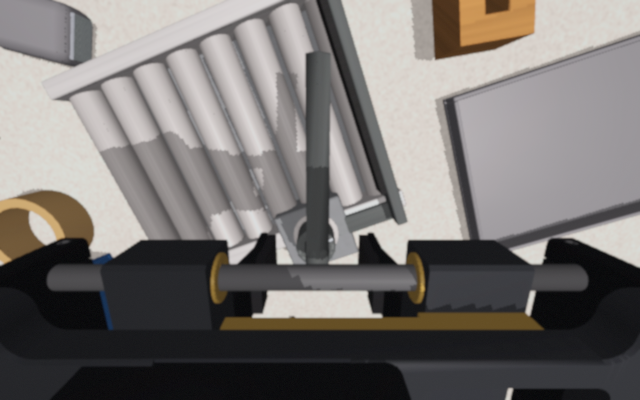

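The key lies centred between the open jaws at column 318, in line with the tool. I'll descend, grip and lift.

arm_command(
  moves=[
    {"travel":[0.04,0,0],"rotation":[0,0,0],"hand":0.05},
    {"travel":[0.03,0,0],"rotation":[0,0,0],"hand":0.05},
    {"travel":[0.019,0,0],"rotation":[0,0,0],"hand":0.05},
    {"travel":[0,0,0],"rotation":[0,0,0],"hand":0.01},
    {"travel":[0,0,0],"rotation":[0,0,0],"hand":0.01},
    {"travel":[0,0,0],"rotation":[0,0,0],"hand":0.01},
    {"travel":[0,0,0],"rotation":[0,0,0],"hand":0.01},
    {"travel":[0,0,0],"rotation":[0,0,0],"hand":0.01},
    {"travel":[-0.006,0,0],"rotation":[0,0,0],"hand":0.01},
    {"travel":[0,0,0],"rotation":[0,0,0],"hand":0.01},
  ],
  newtons=60,
)

```text
time: 47.32
tcp_pos: [0.5288, -0.0701, 0.1479]
orientation: [-0.136, 0.695, -0.135, -0.693]
ft_force: [2.4, -0.6, -6.7]
width: 0.0182
```

arm_command(
  moves=[
    {"travel":[-0.008,0,0],"rotation":[0,0,0],"hand":0.01},
    {"travel":[-0.01,0,0],"rotation":[0,0,0],"hand":0.01},
    {"travel":[-0.015,0,0],"rotation":[0,0,0],"hand":0.01},
    {"travel":[-0.03,0,0],"rotation":[0,0,0],"hand":0.01},
    {"travel":[-0.04,0,0],"rotation":[0,0,0],"hand":0.01},
    {"travel":[-0.04,0,0],"rotation":[0,0,0],"hand":0.01},
    {"travel":[0,0,0],"rotation":[0,0,0],"hand":0.01},
  ],
)

```text
time: 48.2
tcp_pos: [0.5298, -0.0708, 0.2952]
orientation: [-0.137, 0.697, -0.135, -0.691]
ft_force: [0.0, -0.3, -3.9]
width: 0.0183
```

Run:
```python
from look import *
tgt(None); q,r=st(); t=arm('side',(.482,-.05),-22,.2,.4)
plan((.46,-.30,.28),ori(-90,89.999,-180),8)
```

```text
tcp [ 0.5298 -0.0708  0.2952] t 48.2 w 0.0183 F [ 0.  -0.3 -3.9] M [-0.01  0.25 -0.01]
toolx,y,z [[0.008, 0.002, -1.0], [-0.377, -0.926, -0.005], [-0.926, 0.377, -0.006]] q [-0.51  0.04  0.62  1.68 -0.03  1.42 -1.85]
side 1056 az -14.4 pitch -45.9 [ 0.5593 -0.0958  0.3425] far end [ 0.6263 -0.1131  0.2711] len 0.183
dist 0.0299853903817035 deg 8.479883062233911
row [ 0.0015  0.0298 -0.0029] [ 0.148  -0.      0.0006]
row [ 0.0015  0.0291 -0.0072] [ 0.148  -0.      0.0006]
row [ 0.0015  0.0277 -0.0115] [ 0.148  -0.      0.0006]
row [ 0.0015  0.0257 -0.0154] [ 0.148  -0.      0.0006]
row [ 0.0015  0.0231 -0.019 ] [ 0.148  -0.      0.0006]
row [ 0.0015  0.0201 -0.0222] [ 0.148  -0.      0.0006]
row [ 0.0016  0.0166 -0.0249] [ 0.148  -0.      0.0006]
row [ 0.0016  0.0127 -0.0271] [ 0.148  -0.      0.0006]
```

Run:
```python
from look import *
plan((.457,-.414,.28),ori(86,89.999,-4),13)
```

```text
dist 0.027010132706330122 deg 8.32011947719007
row [ 0.0009  0.0266 -0.0049] [-0.1452 -0.0004 -0.    ]
row [ 0.0009  0.027  -0.001 ] [-0.1452 -0.0004 -0.    ]
row [0.0009 0.0268 0.0029] [-0.1452 -0.0004 -0.    ]
row [0.0009 0.0261 0.0068] [-0.1452 -0.0004 -0.    ]
row [0.0009 0.0249 0.0105] [-0.1452 -0.0004 -0.    ]
row [0.0009 0.0231 0.014 ] [-0.1452 -0.0004 -0.    ]
row [0.0009 0.0208 0.0172] [-0.1452 -0.0004 -0.    ]
row [0.0009 0.0181 0.02  ] [-0.1452 -0.0004 -0.    ]
row [0.0009 0.015  0.0224] [-0.1452 -0.0004 -0.    ]
row [0.0009 0.0116 0.0244] [-0.1452 -0.0004 -0.    ]
row [0.0009 0.008  0.0258] [-0.1452 -0.0004 -0.    ]
row [0.0009 0.0042 0.0267] [-0.1452 -0.0004 -0.    ]
row [0.001  0.0003 0.027 ] [-0.1452 -0.0004 -0.    ]
```

arm_command(
  moves=[
    {"travel":[0.001,0.0266,-0.0049],"rotation":[-0.145,0,0],"hand":0.01},
    {"travel":[0.001,0.027,-0.001],"rotation":[-0.145,0,0],"hand":0.01},
    {"travel":[0.001,0.0268,0.0029],"rotation":[-0.145,0,0],"hand":0.01},
    {"travel":[0.001,0.0261,0.0068],"rotation":[-0.145,0,0],"hand":0.01},
    {"travel":[0.001,0.0249,0.0105],"rotation":[-0.145,0,0],"hand":0.01},
    {"travel":[0.001,0.0231,0.014],"rotation":[-0.145,0,0],"hand":0.01},
    {"travel":[0.001,0.0208,0.0172],"rotation":[-0.145,0,0],"hand":0.01},
    {"travel":[0.001,0.0181,0.02],"rotation":[-0.145,0,0],"hand":0.01},
    {"travel":[0.001,0.015,0.0224],"rotation":[-0.145,0,0],"hand":0.01},
    {"travel":[0.001,0.0116,0.0244],"rotation":[-0.145,0,0],"hand":0.01},
  ],
)

```text
time: 49.5
tcp_pos: [0.4718, -0.3345, 0.2784]
orientation: [0.359, 0.609, 0.361, -0.609]
ft_force: [-0.4, -0.2, -3.5]
width: 0.0183
```

arm_command(
  moves=[
    {"travel":[0.001,0.008,0.0258],"rotation":[-0.145,0,0],"hand":0.01},
    {"travel":[0.001,0.0042,0.0267],"rotation":[-0.145,0,0],"hand":0.01},
    {"travel":[0.001,0,0.027],"rotation":[-0.145,0,0],"hand":0.01},
    {"travel":[0,0,0],"rotation":[0,0,0],"hand":0.01},
  ],
)

```text
time: 50.0
tcp_pos: [0.4534, -0.4156, 0.2753]
orientation: [-0.479, -0.519, -0.482, 0.519]
ft_force: [-1.9, 1.3, -3.8]
width: 0.0186
```

```bash
cat >> look.py <<'E'
def roll(az,psi):   # tool tilted psi deg from down toward az, jaw in that vertical plane
    a,p=np.radians([az,psi]); o=np.array([np.cos(a),np.sin(a),0]); u=np.array([0,0,1.]); x=o*np.sin(p)-u*np.cos(p); y=o*np.cos(p)+u*np.sin(p); return R.from_matrix(np.stack([x,y,np.cross(x,y)],1))
E
python3 - <<'E'
from look import *
tgt(None); q,r=st()
for n in('side','top'): t=arm(n,q['tcp_pos'][:2],86,.2,.33,.03,.16); save(t,n+'7.png')
plan((.457,-.414,.16),roll(-4,30),6)
E
```

```text
tcp [ 0.4534 -0.4156  0.2753] t 50.0 w 0.0186 F [-1.9  1.3 -3.8] M [-0.15  0.02  0.01]
toolx,y,z [[-0.003, 0.002, -1.0], [0.997, -0.077, -0.003], [-0.077, -0.997, -0.002]] q [ 0.08  0.28  0.77  1.51 -0.2   1.43  0.78]
side few 0
top 443 az 85.7 pitch -5.1 [ 0.4622 -0.336   0.2784] far end [ 0.4658 -0.2882  0.2741] len 0.098
dist 0.019295646106746604 deg 5.007941165364642
row [0.0193 0.0002 0.0003] [-0.0009 -0.0004  0.0874]
row [ 0.0192 -0.0014  0.0002] [-0.0009 -0.0004  0.0874]
row [ 0.019  -0.0031  0.0002] [-0.0009 -0.0004  0.0874]
row [ 0.0187 -0.0048  0.0002] [-0.0009 -0.0004  0.0874]
row [ 0.0182 -0.0064  0.0002] [-0.0009 -0.0004  0.0874]
row [ 0.0176 -0.0079  0.0002] [-0.0009 -0.0004  0.0874]
```

arm_command(
  moves=[
    {"travel":[0.0193,0,0],"rotation":[0,0,0.0874],"hand":0.01},
    {"travel":[0.0192,-0.0014,0],"rotation":[0,0,0.0874],"hand":0.01},
    {"travel":[0.019,-0.003,0],"rotation":[0,0,0.0874],"hand":0.01},
    {"travel":[0.0187,-0.0048,0],"rotation":[0,0,0.0874],"hand":0.01},
    {"travel":[0.0182,-0.0064,0],"rotation":[0,0,0.0874],"hand":0.01},
    {"travel":[0.0176,-0.0079,0],"rotation":[0,0,0.0874],"hand":0.01},
    {"travel":[0.026,-0.015,0],"rotation":[0,0,0],"hand":0.01},
    {"travel":[0.022,-0.012,0],"rotation":[0,0,0],"hand":0.01},
    {"travel":[0,0,0],"rotation":[0,0,0],"hand":0.01},
  ],
)

```text
time: 51.22
tcp_pos: [0.4578, -0.4104, 0.1036]
orientation: [0.597, 0.626, 0.334, -0.374]
ft_force: [-0.5, 0.5, -4.0]
width: 0.0181
```

Run:
```python
from look import *
tgt((.457,-.414,.086))
```

```text
tcp [ 0.4578 -0.4104  0.1036] t 51.225 w 0.0181 F [-0.5  0.5 -4. ] M [-0.05  1.1   0.02]
toolx,y,z [[0.497, -0.03, -0.867], [0.865, -0.064, 0.498], [-0.07, -0.998, -0.006]] q [ 0.23  0.19  0.72  2.06 -0.82  0.75  1.42]
travel [ 0.015  -0.0092  0.0037]
```

arm_command(
  moves=[
    {"travel":[0.0043,-0.0025,0.001],"rotation":[0,0,0],"hand":0.01},
    {"travel":[0.0043,-0.0025,0.001],"rotation":[0,0,0],"hand":0.01},
    {"travel":[0.0043,-0.0025,0.001],"rotation":[0,0,0],"hand":0.01},
    {"travel":[0.0026,-0.0015,0],"rotation":[0,0,0],"hand":0.01},
    {"travel":[0.0017,-0.001,0],"rotation":[0,0,0],"hand":0.01},
    {"travel":[0,0,0],"rotation":[0,0,0],"hand":0.01},
  ],
)

```text
time: 51.98
tcp_pos: [0.4583, -0.4166, 0.0866]
orientation: [0.599, 0.626, 0.331, -0.375]
ft_force: [-0.2, -0.2, -3.2]
width: 0.0183
```

arm_command(
  moves=[
    {"travel":[0.0026,-0.0015,0],"rotation":[0,0,0],"hand":0.01},
    {"travel":[0.0017,-0.001,0],"rotation":[0,0,0],"hand":0.01},
    {"travel":[0,0,0],"rotation":[0,0,0],"hand":0.024},
    {"travel":[0,0,0],"rotation":[0,0,0],"hand":0.03},
    {"travel":[0,0,0],"rotation":[0,0,0],"hand":0.04},
    {"travel":[0,0,0],"rotation":[0,0,0],"hand":0.05},
    {"travel":[0,0,0],"rotation":[0,0,0],"hand":0.05},
    {"travel":[0,0,0],"rotation":[0,0,0],"hand":0.05},
  ],
  newtons=20,
)

```text
time: 52.98
tcp_pos: [0.4583, -0.4168, 0.0818]
orientation: [0.599, 0.626, 0.33, -0.375]
ft_force: [-0.9, -0.9, -0.0]
width: 0.0495
```

arm_command(
  moves=[
    {"travel":[-0.015,0,0],"rotation":[0,0,0],"hand":0.06},
    {"travel":[-0.02,0,0],"rotation":[0,0,0],"hand":0.06},
    {"travel":[-0.03,0,0],"rotation":[0,0,0],"hand":0.06},
    {"travel":[-0.04,0,0],"rotation":[0,0,0],"hand":0.06},
    {"travel":[-0.05,0,0],"rotation":[0,0,0],"hand":0.06},
    {"travel":[-0.05,0,0],"rotation":[0,0,0],"hand":0.06},
    {"travel":[-0.02,0,0],"rotation":[0,0,-0.13],"hand":0.06},
    {"travel":[0,0,0],"rotation":[0,0,-0.13],"hand":0.06},
    {"travel":[0,0,0],"rotation":[0,0,-0.13],"hand":0.06},
    {"travel":[0,0,0],"rotation":[0,0,-0.13],"hand":0.06},
  ],
)

```text
time: 54.22
tcp_pos: [0.346, -0.4087, 0.2772]
orientation: [0.482, 0.519, 0.481, -0.517]
ft_force: [0.4, -0.2, -0.3]
width: 0.0598
```

Run:
```python
from look import *
tgt(None)
s=cam('side');t=cam('top');w=cam('wrist')
for n,k in(('s8',s),('t8',t),('w8',w)): np.savez('pics/'+n+'.npz',**k)
c=np.hstack([s['image'][150:400,170:430],t['image'][150:400,280:540]]); cv2.imwrite('pics/c8.png',cv2.resize(c[:,:,::-1],None,fx=1.5,fy=1.5))
```

```text
tcp [ 0.346  -0.4087  0.2772] t 54.225 w 0.0598 F [ 0.4 -0.2 -0.3] M [-0.11  0.01  0.01]
toolx,y,z [[0.004, 0.001, -1.0], [0.997, -0.072, 0.004], [-0.072, -0.997, -0.001]] q [ 0.22  0.05  0.63  1.7  -0.04  1.39  0.78]
```

View pics/c8.png

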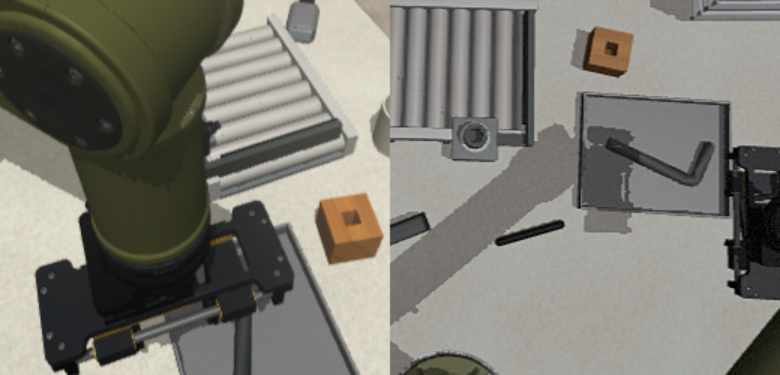

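The top half of the picture shows the key flat inside the tray: end at about (610,145), elbow at (690,180), tip at (710,148). Now I'll check the bolt angle and the tote from above the bolt.

arm_command(
  moves=[
    {"travel":[-0.0045,0.0157,-0.054],"rotation":[0,0,0],"hand":0.06},
    {"travel":[-0.0045,0.0157,-0.054],"rotation":[0,0,0],"hand":0.06},
    {"travel":[-0.0045,0.0157,-0.054],"rotation":[0,0,0],"hand":0.06},
    {"travel":[-0.0045,0.0157,-0.054],"rotation":[0,0,0],"hand":0.06},
    {"travel":[-0.0045,0.0157,-0.054],"rotation":[0,0,0],"hand":0.06},
    {"travel":[-0.0045,0.0157,-0.054],"rotation":[0,0,0],"hand":0.06},
    {"travel":[-0.0045,0.0157,-0.054],"rotation":[0,0,0],"hand":0.06},
    {"travel":[0,0,0],"rotation":[0,0,0],"hand":0.06},
    {"travel":[0,0,0],"rotation":[0,0,0],"hand":0.06},
  ],
)

```text
time: 55.5
tcp_pos: [0.4817, -0.0412, 0.3093]
orientation: [0.483, 0.52, 0.48, -0.516]
ft_force: [-0.4, 0.3, 0.3]
width: 0.06
```

Run:
```python
from look import *
tgt(None); w=cam('wrist'); np.savez('pics/w9.npz',**w)
K=np.array(w['K']); P=w['R']@np.array([.482,-.05,.098])+w['t']; u=K@P; u=u[:2]/u[2]; print('bolt px',u)
a,b=np.round(u).astype(int); a0,b0=max(a-30,0),max(b-30,0); print(a0,b0)
c=cv2.resize(w['image'][b0:b0+60,a0:a0+60,::-1],(480,480),interpolation=cv2.INTER_CUBIC)
t=cartons(); d=cv2.resize(t['image'][180:330,90:250,::-1],(320,480)) [:480]
cv2.imwrite('pics/c9.png',np.hstack([c,d]))
# key in tray
W=cloud(t);hsv=cv2.cvtColor(t['image'],cv2.COLOR_RGB2HSV);z=W[...,2]
m=(abs(W[...,0]-.453)<.11)&(abs(W[...,1]+.378)<.14)&(hsv[...,2]<95)&(z>.012)&(z<.06)
for k in blobs(m,40): print('key',rect(W[k]),W[k].min(0).round(3),W[k].max(0).round(3))
tm=(hsv[...,0]>8)&(hsv[...,0]<25)&(hsv[...,1]>60)&(z>.035)&(z<.06)&(abs(W[...,0]-.59)<.1)&(abs(W[...,1]-.24)<.1)
for n in(t,dict(np.load('pics/top0.npz'))):
    W=cloud(n);print('tape',np.mean(W[(W[...,2]>.035)&(W[...,2]<.06)&(abs(W[...,0]-.6)<.07)&(abs(W[...,1]-.25)<.07)],0))
```

```text
tcp [ 0.4817 -0.0412  0.3093] t 55.5 w 0.06 F [-0.4  0.3  0.3] M [-0.11  0.05  0.06]
toolx,y,z [[0.007, 0.001, -1.0], [0.997, -0.074, 0.007], [-0.074, -0.997, -0.002]] q [-0.16 -0.07  0.18  1.75  0.01  1.45 -0.05]
bolt px [317.30885537 191.02615314]
287 161
tote thing (array([430., 375.]), 284, 256, 'long axis deg', 89.5) 0.101
tote thing (array([383., 306.]), 65, 58, 'long axis deg', -0.2) 0.117
tote thing (array([382., 421.]), 66, 58, 'long axis deg', -0.2) 0.117
key (array([ 510., -437.]), 316, 155, 'long axis deg', 46.6) [ 0.345 -0.516  0.012] [ 0.563 -0.269  0.035]
key (array([ 483., -244.]), 154, 2, 'long axis deg', -4.2) [ 0.406 -0.249  0.012] [ 0.56  -0.238  0.034]
key (array([ 440., -385.]), 196, 80, 'long axis deg', 87.7) [ 0.399 -0.484  0.012] [ 0.484 -0.288  0.03 ]
tape [0.6083512  0.27454753 0.04734712]
tape [0.60813716 0.27429761 0.0474095 ]
```

View pics/c9.png

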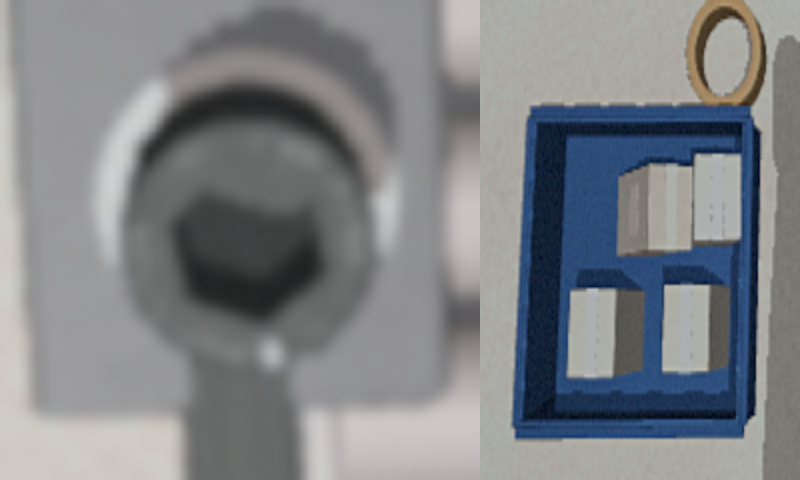

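Run:
```python
from h import *
s=dict(np.load('pics/w9.npz')); f=lambda u,v: plane(s,287+u/8-.44,161+v/8-.44,.098)[:2]
C=[(172,228),(207,188),(305,212),(322,262),(253,318),(187,288)]
P=np.array([f(*p) for p in C]); c=P.mean(0); d=P-c; a=np.arctan2(d[:,1],d[:,0]); print(c,np.hypot(*d.T).round(4),np.degrees(a).round(1),'mod60',np.degrees(np.angle(np.exp(6j*a).mean()))/6)
for cc in(c,[.4816,-.0503]):
    e=f(270,352)-cc; print('dot az',np.degrees(np.arctan2(e[1],e[0])),np.hypot(*e))
```

```text
[ 0.48114432 -0.05088837] [0.0115 0.0113 0.0118 0.013  0.0114 0.0107] [ 157.9  114.    26.7  -13.3  -84.6 -148.2] mod60 -22.085633893806712
dot az -78.89171337133781 0.017519225588111254
dot az -80.67438217105409 0.01801750199911148
```

The hex fit gives about 1.33 rad and the bright dot about 1.28 rad. That is too coarse to trust, so I'll take one closer look from the same heading as the first bolt picture.

arm_command(
  moves=[
    {"travel":[0,0,0],"rotation":[-0.183,0,0],"hand":0.06},
    {"travel":[0,0,0],"rotation":[-0.183,0,0],"hand":0.06},
    {"travel":[0,0,0],"rotation":[-0.183,0,0],"hand":0.06},
    {"travel":[0,0,0],"rotation":[-0.183,0,0],"hand":0.06},
    {"travel":[0,0,0],"rotation":[-0.183,0,0],"hand":0.06},
    {"travel":[0,0,0],"rotation":[-0.183,0,0],"hand":0.06},
    {"travel":[0,0,0],"rotation":[-0.183,0,0],"hand":0.06},
    {"travel":[0,0,0],"rotation":[-0.183,0,0],"hand":0.06},
    {"travel":[0,0,0],"rotation":[-0.18,0,0],"hand":0.06},
    {"travel":[0.04,-0.009,0.006],"rotation":[0,0,0],"hand":0.06},
  ],
)

```text
time: 56.85
tcp_pos: [0.4903, -0.05, 0.2717]
orientation: [0.712, 0.001, 0.702, 0.001]
ft_force: [1.1, -0.1, -0.2]
width: 0.0598
```

arm_command(
  moves=[
    {"travel":[0.03,0,0.004],"rotation":[0,0,0],"hand":0.06},
    {"travel":[0.03,0,0.004],"rotation":[0,0,0],"hand":0.06},
    {"travel":[0,0,0],"rotation":[0,0,0],"hand":0.06},
    {"travel":[0,0,0],"rotation":[0,0,0],"hand":0.06},
  ],
)

```text
time: 57.35
tcp_pos: [0.4974, -0.0495, 0.2105]
orientation: [0.71, 0.001, 0.704, 0.0]
ft_force: [0.1, -1.0, -0.2]
width: 0.0602
```

Run:
```python
from look import *
tgt(None); w=cam('wrist'); np.savez('pics/w10.npz',**w)
# rectify both views onto the mouth plane: world window 50 mm, image up=+x left=+y, 8 px/mm
def rectify(s):
    K=np.array(s['K']); g=[]
    for X,Y in((.025,.025),(.025,-.025),(-.025,-.025),(-.025,.025)):
        p=K@(s['R']@np.array([.4816+X,-.0503+Y,.098])+s['t']); g.append(p[:2]/p[2])
    print(np.round(g[0]),np.round(g[2]))
    M=cv2.getPerspectiveTransform(np.float32(g),np.float32([(0,0),(390,0),(390,390),(0,390)])); return cv2.warpPerspective(s['image'][:,:,::-1],M,(390,390),flags=cv2.INTER_CUBIC)
cv2.imwrite('pics/c10.png',np.hstack([rectify(dict(np.load('pics/w1.npz'))),rectify(w)]))
```

```text
tcp [ 0.4974 -0.0495  0.2105] t 57.35 w 0.0602 F [ 0.1 -1.  -0.2] M [ 0.05 -0.03  0.  ]
toolx,y,z [[0.008, 0.001, -1.0], [0.001, 1.0, 0.001], [1.0, -0.001, 0.008]] q [-0.2   0.01  0.25  1.87 -0.    1.25  1.62]
[337. 212.] [297. 173.]
[343. 215.] [288. 162.]
```

View pics/c10.png

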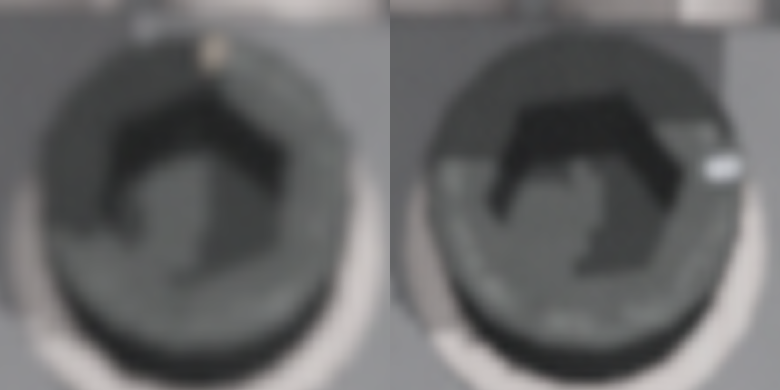

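The mark turned by only 72–74° (1.25–1.30 rad). The torque at the end of the stroke, about 4.7 N m, shows the stop was reached with the key in. Relaxing the lever may have dragged the bolt back a little. I'll top it up by gripping the bolt head with the fingers and turning clockwise.

arm_command(
  moves=[
    {"travel":[0,-0.0008,-0.0158],"rotation":[0,0.008,0],"hand":0.065},
    {"travel":[0.04,0,0],"rotation":[0,0,0],"hand":0.065},
    {"travel":[0.04,0,0],"rotation":[0,0,0],"hand":0.065},
    {"travel":[0.03,0,0],"rotation":[0,0,0],"hand":0.065},
    {"travel":[0.01,0,0],"rotation":[0,0,0],"hand":0.065},
    {"travel":[0,0,0],"rotation":[0,0,0],"hand":0.02},
    {"travel":[0,0,0],"rotation":[0,0,0],"hand":0.02},
    {"travel":[0,0,0],"rotation":[0,0,0],"hand":0.02},
    {"travel":[0,0,0],"rotation":[0,0,0],"hand":0.02},
    {"travel":[0,0,0],"rotation":[0,0,0],"hand":0.02},
  ],
  newtons=60,
)

```text
time: 58.65
tcp_pos: [0.4819, -0.05, 0.0902]
orientation: [0.707, -0.0, 0.707, 0.0]
ft_force: [-0.4, -2.7, 5.1]
width: 0.0372
```

```bash
python3 -c "
from look import *
tgt((.4816,-.0503,.09),90)"
```

```text
tcp [ 0.4819 -0.05    0.0902] t 58.65 w 0.0372 F [-0.4 -2.7  5.1] M [-0.49  0.14  0.13]
toolx,y,z [[0.0, 0.0, -1.0], [-0.001, 1.0, 0.0], [1.0, 0.001, 0.0]] q [-0.19  0.1   0.25  2.04 -0.03  1.    1.65]
travel [ 0.0002 -0.0003 -0.0003]
rot [ 0.001  0.    -0.   ]
```

arm_command(
  moves=[
    {"travel":[0,0,0],"rotation":[0.06,0,0],"hand":0.02},
    {"travel":[0,0,0],"rotation":[0.06,0,0],"hand":0.02},
    {"travel":[0,0,0],"rotation":[0.06,0,0],"hand":0.02},
    {"travel":[0,0,0],"rotation":[0,0,0],"hand":0.02},
  ],
)

```text
time: 59.15
tcp_pos: [0.4838, -0.0501, 0.0903]
orientation: [0.706, 0.062, 0.703, -0.062]
ft_force: [4.3, -2.7, 2.1]
width: 0.037
```

```bash
python3 -c "
from look import *
tgt(None,90)"
```

```text
tcp [ 0.4838 -0.0501  0.0903] t 59.15 w 0.037 F [ 4.3 -2.7  2.1] M [-0.62 -1.    1.16]
toolx,y,z [[0.004, -0.001, -1.0], [0.175, 0.985, -0.0], [0.985, -0.175, 0.004]] q [-0.2   0.1   0.26  2.04 -0.03  1.    1.47]
rot [-0.176  0.004  0.001]
```

arm_command(
  moves=[
    {"travel":[0,0,0],"rotation":[0,0,0],"hand":0.065},
    {"travel":[0,0,0],"rotation":[0,0,0],"hand":0.065},
    {"travel":[0,0,0],"rotation":[0,0,0],"hand":0.065},
    {"travel":[-0.03,0,0],"rotation":[0,0,0],"hand":0.065},
    {"travel":[-0.045,0,0],"rotation":[0,0,0],"hand":0.06},
    {"travel":[-0.045,0,0],"rotation":[-0.09,0,0],"hand":0.06},
    {"travel":[0,0,0],"rotation":[-0.09,0,0],"hand":0.06},
    {"travel":[0,0,0.0155],"rotation":[0,-0.008,0],"hand":0.06},
    {"travel":[0,0,0],"rotation":[0,0,0],"hand":0.06},
    {"travel":[0,0,0],"rotation":[0,0,0],"hand":0.06},
  ],
)

```text
time: 60.4
tcp_pos: [0.4963, -0.0494, 0.2081]
orientation: [0.709, 0.0, 0.706, 0.0]
ft_force: [-0.3, -0.1, 0.6]
width: 0.0601
```

```bash
cat > rec.py <<'E'
from look import *
def rectify(s):
    K=np.array(s['K']); g=[]
    for X,Y in((.025,.025),(.025,-.025),(-.025,-.025),(-.025,.025)):
        p=K@(s['R']@np.array([.4816+X,-.0503+Y,.098])+s['t']); g.append(p[:2]/p[2])
    M=cv2.getPerspectiveTransform(np.float32(g),np.float32([(0,0),(390,0),(390,390),(0,390)])); return cv2.warpPerspective(s['image'],M,(390,390),flags=cv2.INTER_CUBIC)
def mark(s,lo=0,hi=360):
    im=cv2.cvtColor(rectify(s),cv2.COLOR_RGB2GRAY).astype(float); v,u=np.mgrid[:390,:390]; r=np.hypot(u-195,v-195)
    b=im-cv2.GaussianBlur(im,(0,0),20); b[(r<125)|(r>152)]=-99; j,i=np.unravel_index(b.argmax(),b.shape); w=np.clip(im-im[j,i]*.8,0,None)*(np.hypot(u-i,v-j)<18); c=np.array([(w*u).sum(),(w*v).sum()])/w.sum()
    print('mark px',c.round(1),'cw from +x deg',np.degrees(np.arctan2(c[0]-195,195-c[1])).round(1))
E
python3 - <<'E'
from rec import *
tgt(None); w=cam('wrist'); np.savez('pics/w11.npz',**w); 
for n in('w1','w9','w10','w11'): mark(dict(np.load(f'pics/{n}.npz')))
c=np.hstack([rectify(dict(np.load('pics/w10.npz'))),rectify(w)]); cv2.imwrite('pics/c11.png',c[:,:,::-1])
E
```

```text
tcp [ 0.4963 -0.0494  0.2081] t 60.4 w 0.0601 F [-0.3 -0.1  0.6] M [ 0.09  0.05 -0.02]
toolx,y,z [[0.004, 0.001, -1.0], [0.0, 1.0, 0.001], [1.0, -0.0, 0.004]] q [-0.21  0.01  0.26  1.88 -0.    1.25  1.62]
mark px [216.1  49.5] cw from +x deg 8.2
mark px [335.8 170.5] cw from +x deg 80.1
mark px [332.5 167.6] cw from +x deg 78.7
mark px [331.4 167.1] cw from +x deg 78.4
```

View pics/c11.png

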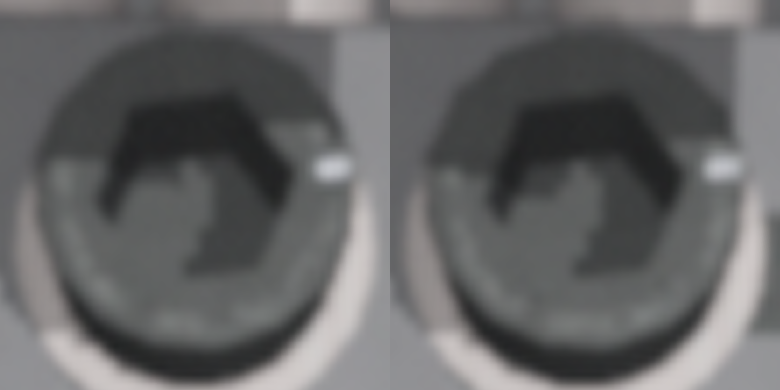

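The finger twist made no difference: the mark read 78.7° before and 78.4° after. The key has about 10° of play in the socket, more than the roughly 8° I backed off. With 2.9–4.7 N m at the end of the stroke and 1.5 N m while turning, the bolt is at its hard stop and only started slightly turned. Everything else is in place, so I'm handing in.

Run:
```python
from look import *
tgt(None); print(robot.close_job())
```

```text
tcp [ 0.4963 -0.0494  0.2082] t 60.45 w 0.0598 F [0.6 0.6 0.4] M [ 0.03  0.04 -0.  ]
toolx,y,z [[0.004, 0.001, -1.0], [-0.0, 1.0, 0.001], [1.0, 0.0, 0.004]] q [-0.21  0.01  0.26  1.88 -0.    1.25  1.62]
the job is handed in; nothing more can be done
None
```

I handed the job in at about 60 s with every step done, but my last checks on the bolt's final angle disagreed. It may sit close to the 1.28 rad limit.

- **Cartons:** all four are in the blue tote. One was later found shifted against its neighbour; it is still inside.
- **Key:** I lifted it out by the short arm, turned it over and seated it. The elbow stood at 0.146 m, as expected at the bottom of the socket. I regrasped the long arm and turned clockwise. The last top view shows the key flat in the grey tray, with tip, elbow and end all inside its outline.
- **Tape roll:** it reads the same as at the start, to within 1 mm.
- **Bolt, torque:** the lever turned at about 1.5 N m, then rose to 2.9 and 4.7 N m with almost no further movement. I take that as the hard stop, with the key still seated.
- **Bolt, pictures:** these show less turn than the full 1.4 rad. The mark on the head gives 70–73° (about 1.23–1.28 rad) and the hexagon 74–76° (about 1.30–1.33 rad).
- **My explanation, not confirmed:** the bolt probably did not start exactly at zero. The roughly 8° I backed the lever off should be within the key's play in the socket.
- **Extra step:** because of that disagreement I gripped the bolt head with the fingers and twisted it clockwise at about 1.2 N m. The mark did not move. That is below the 1.5 N m needed to turn the bolt, so it does not settle the question.

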